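# Brace the compound jar and unscrew its tight cap

## Task

Slide the stop plate (the one both widest and tallest of the three) up out of the slotted rack, lower it into the empty slot of the jar stand so that it rests on the bottom, and let go: it stops the square jar from turning. Then unscrew the jar's tight cap anticlockwise until its threads let go, without lifting or turning the jar, and finish while still holding the cap level and straight above the jar, about 25 mm above where it sat. Leave all other things where they are.

Things in the scene. Friction and masses are not known exactly. Their poses are not given: they have to be found in the camera images.
- stand: Dark steel jar stand, fixed; place and yaw vary. Origin: on the bench, under the middle of the jar's place, z up. Base plate 10 mm thick, x -47 to 98 mm, y -45 to 53 mm. A short fence (x 8 to 42 mm, inner face at y = -29 mm, top 55 mm above the bench) stands at the jar's -y face and does not stop it turning anticlockwise. On the +y side is the slot for the stop plate.
- slot (a point): Middle of the slot's floor, at (50, 34, 10) mm in the stand's frame, axes as the stand's. Slot along x, 12 mm wide (y 28 to 40 mm), flared lips. Outer wall x 6 to 94 mm, inner wall only x 46 to 94 mm, both 30 mm above the floor plus 8 mm of lips; end wall at x = 92 mm, other end open. A plate centred here overlaps the jar's corner by 13 mm and stops it turning anticlockwise.
- rack: Aluminium plate rack, fixed; place and yaw vary. 100 (x) by 150 (y) mm, base 8 mm thick, three slots along x at y = -50, 0, 50 mm, each 11 mm wide with walls 30 mm tall (top 38 mm above the bench). Origin: underside centre, on the bench. Each slot holds one upright steel plate; which is where varies.
- brace_plate: The stop plate: plain steel plate standing upright in a rack slot, 70 mm wide (its x), 8 mm thick (its y), 62 mm tall (z), about 0.25 kg. Origin: middle of its lower edge, so its upper edge is 62 mm above. At the start its lower edge is 8 mm above the bench. Grip it across its thickness at the middle of the upper edge.
- low_plate: Another steel plate in the rack, 70 mm wide, 8 mm thick, only 46 mm tall; leave. Origin: middle of its lower edge.
- narrow_plate: Another steel plate in the rack, only 42 mm wide, 8 mm thick, 62 mm tall; leave. Origin: middle of its lower edge.
- jar: Square white plastic jar, loose in the jar stand on its 10 mm base, 0.3 to 0.6 kg. Body 56 x 56 mm, 70 mm tall, then a round neck (34 mm diameter, to 94 mm) with two thread ledges. Origin: underside centre, z up, x nearly along the stand's x. Without the stop plate it turns along with the cap; with it, it can still turn about 10 deg before it is stopped.
- cap: Grey ribbed screw cap, 54 mm diameter (57 over ribs), 28 mm tall, 40 g. Origin: centre of its lower rim, 84 mm above the bench when on (74 above the jar's underside). Relative to the jar it needs 65 deg anticlockwise (from above), rising 3 mm; turned 70 to 130 deg it lifts straight off, earlier it lifts the jar too. A spring seal makes it tight (0.3 to 0.7 N m) and pushes it up, at most 6 mm.
- die_block: Bystander: grooved steel die block 55 x 100 mm, up to 30 mm tall, beyond the jar stand and rack. Origin: underside centre.
- spare_jar: Bystander: a like jar, closed (56 x 56 mm, 102 mm tall), standing directly on the bench at the right side. Origin: underside centre.
- mallet: Bystander: hammer lying at the right side. Origin: under it, near its middle.
- handpiece: Bystander: black and steel rotary handpiece, 190 mm long, 27 mm thick, lying at the left side. Origin: under its middle.
- stone_tray: Bystander: plywood tray 100 x 140 x 30 mm with polishing sticks, at the left side. Origin: underside centre.
There are look-alikes about, which are no part of the job. What is shaped like the jar but blue, purple or yellow is not meant.

How it is judged:
By the outcome, as a careful person would: the job done as asked, in the order asked, and still so for the second after the job is handed in, while the arm keeps its last pose, push and grip.
It also fails if it takes over 58 s, if anything falls off the work surface, if the arm or the gripper's body presses on something with over 40 N, if the wrist force passes 120 N, or if a joint passes its speed limit or range.

## Robot

A 6-joint arm with a two-finger parallel gripper is mounted at the origin on the work surface. World frame = base frame: x ahead of the robot, y to its left, z up, the work surface at z = 0. Lengths are in m, angles in degrees, forces in N, time in s.
With the tool pointing down it reaches from about 0.225 to 0.875 m from the base axis. Payload 3.4 kg.
Tool frame: the origin (TCP) lies on the centre line of the jaws, within the pads' length; the fingertips stand 19 mm ahead of it and the grasp point (between the pads) is the TCP; x points along the fingers, y is the direction in which the jaws open and shut, and the axes are right-handed (so a half turn about x gives the same grasp; the last joint's range is limited). The gripper opens to 85 mm and grips with 20 to 120 N. Pads are 22 mm wide; open, the fingers measure 114 mm over their backs; the gripper's body (76 mm by 85 mm) begins 54 mm behind the grasp point. The pads swing forward as they close: fully open they stand 13 mm farther back than shut.
Start: joints at [-82.334, 15.808, 86.224, -0, 77.962, -6.933], TCP at [0.145, -0.556, 0.218] pointing down, gripper open.
Joint ranges: [-165.64, 165.64], [-43.16, 119.46], [12.63, 154.43], [-67.54, 247.53], [6.08, 155.33], [-154.97, 154.97]. Speed limits (degrees/s): [147.25, 147.25, 180, 180, 180, 180].

## Interface

Orientations are given as a 3x3 rotation matrix whose columns are the frame's x, y, z axes.
In Python, from cell import readout, optics, bot, boxes_of, silhouettes, mark_of gives the robot as it stands.
- The arm moves only by the tool move_arm, never from a script. Its argument "motion" is a list of rows, each an object with "linear": the shift along the world's x, y, z in units of 0.1 m (1.0 is 0.1 m), a list of three; "dr": the turn, a rotation vector about the world's x, y, z in units of pi rad (1.0 is pi rad), a list of three; "gripper": the opening, from 0 (shut) to 1 (fully open). A call has 1 to 20 rows; each row is the pose to reach, as a shift and turn from the pose commanded when the call began, turning the shorter way round; what a row does not reach only later rows make up. A row lasts 1/12 s, in which the tool goes at most 41.7 mm and 7.16 degrees, less where a joint would pass 70% of its speed; a pose out of reach is approached as far as the arm can. A call with a number of a shift or a turn outside -1 to 1 is refused whole. A call with a gripper value outside its range is refused whole. The fingers move at their own pace and stop on an object; the grip force is fixed at half the most. Time passes only in rows, so rows that repeat a pose let the fingers close. It gives the time, the measured TCP pose, the force and the opening at its end, in the units of the state.
- readout.read_state(): the state, without advancing time (a new reading comes with each control period).
- optics.get_image(name): name is "scene" or "top" or "wrist"; returns the picture (420x560x3 uint8, red, green, blue); there is no depth.
- optics.get_calibration(name): a dict with "intrinsics" (3x3 intrinsics, pixels), "position" and "rotation" of the camera in the world. Camera axes: x right, y up, looking along -z (the intrinsics and any distortion apply to the point x, -y, -z); pixel columns grow to the right and rows downward; lengths in m; the calibration is good to about 2 mm. A picture is of the moment at which its call begins: read the wrist's pose just before it. get_calibration takes no time and is no camera call; for the wrist camera it gives the pose at the moment of the call.
- bot.sign_off(): hands the job in, once; it reports no verdict.
Trained networks look in the newest picture that a camera, given by its name, has taken for a name from the list of things; names that differ only in an ending like _2 or _b are one class to them, and where a whole thing is asked for, a point or a joint stands for the part that bears it (a point fixed in the world has none). Each returns a list of dicts, best first, with "confidence" (0 to 1); they miss things now and then, are a little off and sometimes report something else, mostly with a low value. They report only what shows in the picture. A call takes as long as a camera call. They do not tell look-alikes from the thing itself.
- boxes_of(query, camera): "bbox" ([centre column, centre row, width, height] in pixels, round what is visible of it).
- silhouettes(query, camera): "mask" (420x560 bool, what is visible of it) and "bbox" ([centre column, centre row, width, height] in pixels, round what is visible of it).
- mark_of(query, camera): "pixel" ([column, row] in pixels: a listed point, or the origin of a listed thing).
The state is a dict: "t": time; "qpos": joint angles; "joint_vel": joint speeds; "effort": joint torques, N m; "eef_pos": TCP position; "orientation": TCP orientation; "ft_force": force on the tool from outside, world axes, zero at the start; "torque": the same for the moment, N m; "opening": finger opening in m.
Only numpy, scipy, OpenCV 4.12 (cv2) and the standard library are available. Lean on these libraries where they do the work, as an engineer would, in place of code of your own. Each camera call takes 0.05 s, during which the arm holds its last target.

## Working session

There is one attempt and no reset: what is moved stays moved. The work goes in short steps, Python scripts to look and compute and a tool call to move; the robot and the scene stay as the last step left them, time stands still between calls to the robot, and variables do not carry over. Pictures are saved under pics/ and viewed, and the job is handed in when it is done.

Besides the shell and the picture viewer there is one more tool, called after "Request:" as name([rows], argument=value, ...), one row to a line, values as JSON. move_arm: Moves the arm, as the interface text tells. Shifts and turns lie within -1 to 1; 1 stands for 0.1 m of shift or pi rad of turn. Its arguments: {"type":"object","properties":{"motion":{"type":"array"}},"required":["motion"]}

```bash
ls; mkdir -p pics; python3 - <<'E'
from cell import readout, optics, bot, boxes_of, silhouettes, mark_of
import cv2
print(readout.read_state())
for n in ['scene','top']:
    im=optics.get_image(n); cv2.imwrite(f'pics/{n}0.png',im[:,:,::-1])
    c=optics.get_calibration(n); print(n,c)
E
```

```text
pics
{'t': 0.0, 'qpos': array([-8.23328078e+01,  1.58492191e+01,  8.62960612e+01,  1.78301895e-04,
        7.79625255e+01, -6.93416266e+00]), 'joint_vel': array([ 0.04076452, -0.00039389, -0.03781451, -0.03477756, -0.13828294,
       -0.01692798]), 'effort': array([-8.00860180e-04, -4.16782844e+01, -2.45808560e+01, -4.07461230e-04,
        1.10542215e-02,  1.87033254e-05]), 'eef_pos': array([ 0.14486016, -0.55587347,  0.216818  ]), 'orientation': array([[-2.48019688e-04,  2.52091380e-01, -9.67703402e-01],
       [ 1.86514946e-03, -9.67701632e-01, -2.52091397e-01],
       [-9.99998230e-01, -1.86743510e-03, -2.30179044e-04]]), 'ft_force': array([-0.29308944,  0.35139622,  0.40499772]), 'torque': array([0.02312274, 0.04987503, 0.03325081]), 'opening': 0.0852995984807355}
scene {'intrinsics': array([[458.07338563,   0.        , 285.33161167],
       [  0.        , 458.07338563, 208.71887858],
       [  0.        ,   0.        ,   1.        ]]), 'position': array([0.99822906, 0.45866077, 1.06048845]), 'rotation': array([[-0.69467635, -0.60660807,  0.38658947],
       [ 0.71922044, -0.5766906 ,  0.38749182],
       [-0.01211316,  0.54722445,  0.83689824]])}
top {'intrinsics': array([[404.29338855,   0.        , 272.38369623],
       [  0.        , 404.29338855, 207.22937202],
       [  0.        ,   0.        ,   1.        ]]), 'position': array([ 0.48872929, -0.02224659,  1.09133266]), 'rotation': array([[-0.0105499 ,  0.99832707, -0.05684863],
       [-0.99964587, -0.01191868, -0.02379251],
       [-0.02443027,  0.05657749,  0.99809927]])}
```

View pics/scene0.png

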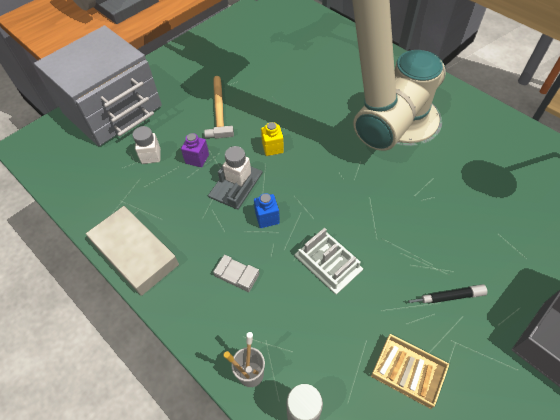

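View pics/top0.png

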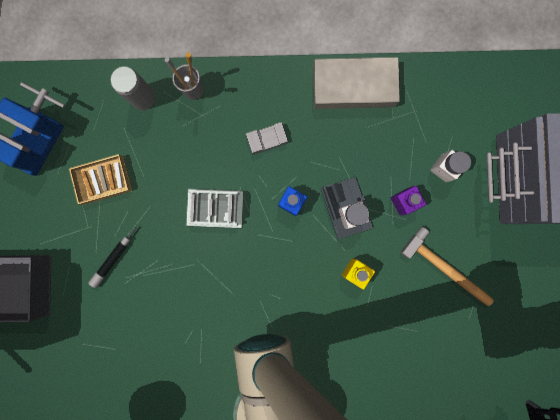

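The top view shows the stand with jar near (348,207), the rack at (215,208) and the spare jar at (452,165). The blue, purple and yellow decoys are close to the stand.

```bash
cat > h.py <<'E'
import numpy as np, cv2
from cell import readout, optics, bot, boxes_of, silhouettes, mark_of
def ray(c,px):
    K=c['intrinsics']; d=np.array([(px[0]-K[0,2])/K[0,0],-(px[1]-K[1,2])/K[1,1],-1.])
    return np.array(c['position']),np.array(c['rotation'])@d
def plane(c,px,z):
    p,d=ray(c,px); return p+d*(z-p[2])/d[2]
def proj(c,P):
    P=np.atleast_2d(P); q=(P-c['position'])@c['rotation']
    K=c['intrinsics']; return np.c_[K[0,2]+K[0,0]*q[:,0]/-q[:,2],K[1,2]+K[1,1]*-q[:,1]/-q[:,2]]
def tri(obs):
    A=np.zeros((3,3));b=np.zeros(3)
    for c,px in obs:
        p,d=ray(c,px);d=d/np.linalg.norm(d);M=np.eye(3)-np.outer(d,d);A+=M;b+=M@p
    return np.linalg.solve(A,b)
E
python3 - <<'E'
from h import *
C={n:optics.get_calibration(n) for n in ['top','scene']}
for n in C: optics.get_image(n)
for q,z in [('stand',.0),('slot',.01),('rack',0),('jar',.01),('cap',.084),('brace_plate',.008),('low_plate',.008),('narrow_plate',.008)]:
    o={}
    for n in C:
        r=mark_of(q,n)[:3]
        for x in r: print(q,n,round(x['confidence'],2),np.round(x['pixel'],1),np.round(plane(C[n],x['pixel'],z),3))
print(readout.read_state()['t'])
for n,R in [('top',(130,120,430,260))]:
    im=optics.get_image(n)[R[1]:R[3],R[0]:R[2]]
    cv2.imwrite('pics/crop.png',cv2.resize(im,None,fx=2.6,fy=2.6,interpolation=cv2.INTER_CUBIC)[:,:,::-1])
E
```

```text
stand top 0.67 [200.5 210.5] [0.544 0.199 0.   ]
stand top 0.62 [350.4 214.7] [ 0.528 -0.206  0.   ]
stand scene 0.92 [237.6 175.8] [ 0.522 -0.212  0.   ]
slot top 0.65 [333.6 206.5] [ 0.55 -0.16  0.01]
slot scene 0.85 [239.8 193.9] [ 0.565 -0.155  0.01 ]
rack top 0.9 [214.6 207.1] [0.553 0.161 0.   ]
rack top 0.33 [214.5 208. ] [0.551 0.161 0.   ]
rack scene 0.8 [329.6 263.6] [0.551 0.167 0.   ]
jar top 0.91 [353.6 271.1] [ 0.379 -0.209  0.01 ]
jar top 0.84 [291.6 204.2] [ 0.558 -0.048  0.01 ]
jar top 0.79 [404.2 202.5] [ 0.559 -0.347  0.01 ]
jar scene 0.84 [273.4 150.7] [ 0.389 -0.198  0.01 ]
jar scene 0.74 [238.9 179.2] [ 0.532 -0.194  0.01 ]
jar scene 0.66 [194.  157.9] [ 0.57  -0.349  0.01 ]
cap top 0.79 [353.7 212. ] [ 0.532 -0.2    0.084]
cap scene 0.84 [234.4 159.8] [ 0.528 -0.206  0.084]
cap scene 0.37 [410.7 368.6] [0.653 0.469 0.084]
brace_plate top 0.74 [443.3 165.2] [ 0.657 -0.455  0.008]
brace_plate top 0.42 [233.7 209.3] [0.546 0.108 0.008]
low_plate top 0.43 [196.3 210.4] [0.544 0.209 0.008]
low_plate scene 0.72 [341.7 274.9] [0.557 0.211 0.008]
narrow_plate top 0.65 [213.  207.1] [0.553 0.164 0.008]
narrow_plate scene 0.66 [325.5 260.2] [0.554 0.155 0.008]
1.0
```

View pics/crop.png

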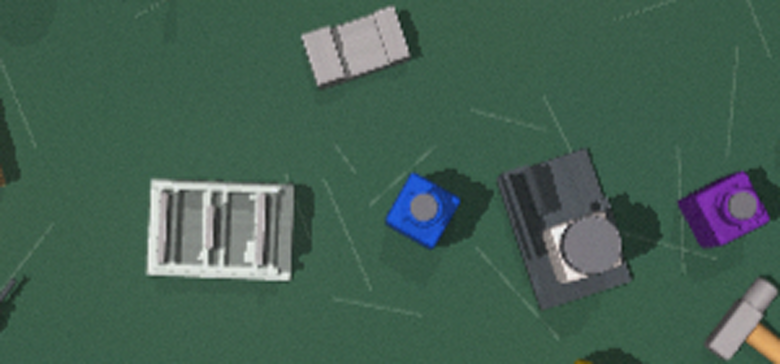

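```bash
python3 - <<'E'
from h import *
s=readout.read_state(); c=optics.get_calibration('wrist')
R=s['orientation']; print(c['intrinsics'],R.T@(c['position']-s['eef_pos']),R.T@c['rotation'])
E
```

```text
[[310.85186653   0.         275.43202665]
 [  0.         310.85186653 211.64359677]
 [  0.           0.           1.        ]] [-0.15624595  0.00150438 -0.07363444] [[-9.90851368e-05  2.91366322e-01 -9.56611549e-01]
 [ 9.99999251e-01  1.19556479e-03  2.60567890e-04]
 [ 1.21961179e-03 -9.56610807e-01 -2.91366223e-01]]
```

Request:
move_arm([
  {"linear": [0.4,0.4,0.3],"dr": [0,0,0],"gripper": 1},
  {"linear": [0.7,0.7,0.6],"dr": [0,0,0],"gripper": 1},
  {"linear": [1,1,0.9],"dr": [0,0,0],"gripper": 1},
  {"linear": [1,1,0.9],"dr": [0,0,0],"gripper": 1},
])

```text
t: 1.38
eef_pos: [0.2449, -0.4559, 0.3079]
orientation: [[0.0, 0.251, -0.968], [0.001, -0.968, -0.251], [-1.0, -0.001, -0.0]]
ft_force: [1.5, -0.6, 0.7]
opening: 0.0852
```

Request:
move_arm([
  {"linear": [0.3,0.3,0],"dr": [0,0,0],"gripper": 1},
  {"linear": [0.6,0.6,0],"dr": [0,0,0],"gripper": 1},
  {"linear": [0.9,1,0],"dr": [0,0,0],"gripper": 1},
  {"linear": [1,1,0],"dr": [0,0,0],"gripper": 1},
])

```text
t: 1.72
eef_pos: [0.346, -0.3521, 0.3079]
orientation: [[0.002, 0.255, -0.967], [0.002, -0.967, -0.255], [-1.0, -0.002, -0.002]]
ft_force: [-0.4, 0.4, -0.6]
opening: 0.0856
```

Request:
move_arm([
  {"linear": [0.3,0.3,0],"dr": [0,0,0],"gripper": 1},
  {"linear": [0.6,0.6,0],"dr": [0,0,0],"gripper": 1},
  {"linear": [0.9,0.9,0],"dr": [0,0,0],"gripper": 1},
  {"linear": [1,1,0],"dr": [0,0,0],"gripper": 1},
])

```text
t: 2.05
eef_pos: [0.4472, -0.2533, 0.3072]
orientation: [[0.002, 0.256, -0.967], [0.002, -0.967, -0.256], [-1.0, -0.001, -0.003]]
ft_force: [0.6, -0.5, 0.1]
opening: 0.0855
```

Request:
move_arm([
  {"linear": [0.1,0.3,0],"dr": [0,0,0],"gripper": 1},
  {"linear": [0.2,0.5,0],"dr": [0,0,0],"gripper": 1},
  {"linear": [0.2,0.7,0],"dr": [0,0,0],"gripper": 1},
  {"linear": [0.2,0.7,0],"dr": [0,0,0],"gripper": 1},
  {"linear": [0.2,0.7,0],"dr": [0,0,0],"gripper": 1},
])

```text
t: 2.47
eef_pos: [0.4643, -0.1866, 0.3073]
orientation: [[0.0, 0.254, -0.967], [-0.001, -0.967, -0.254], [-1.0, 0.001, 0.0]]
ft_force: [-0.5, 0.1, -0.4]
opening: 0.0854
```

```bash
python3 - <<'E'
from h import *
s=readout.read_state(); c=optics.get_calibration('wrist')
np.save('w1.npy',c,allow_pickle=True)
im=optics.get_image('wrist'); cv2.imwrite('pics/w1.png',im[:,:,::-1])
print(s['t'],s['eef_pos'],s['qpos'],s['ft_force'])
for q,z in [('stand',0),('slot',.01),('cap',.084),('jar',.01)]:
    for x in mark_of(q,'wrist')[:3]: print(q,round(x['confidence'],2),np.round(x['pixel'],1),np.round(plane(c,x['pixel'],z),4))
E
```

```text
2.4667 [ 0.46429225 -0.18658569  0.30728929] [-2.98355620e+01  7.01172411e+00  8.51719660e+01 -4.00130764e-02
  8.77829097e+01  4.54490952e+01] [-0.45614543  0.11381602 -0.3757017 ]
slot 0.69 [269.4  97.2] [ 0.559  -0.1551  0.01  ]
cap 0.87 [299.7 133.8] [ 0.5247 -0.2022  0.084 ]
jar 0.92 [399.  129.4] [ 0.5638 -0.3427  0.01  ]
jar 0.91 [193.7  73.1] [ 0.5627 -0.0492  0.01  ]
jar 0.56 [278.1 224.7] [ 0.383  -0.2139  0.01  ]
```

View pics/w1.png

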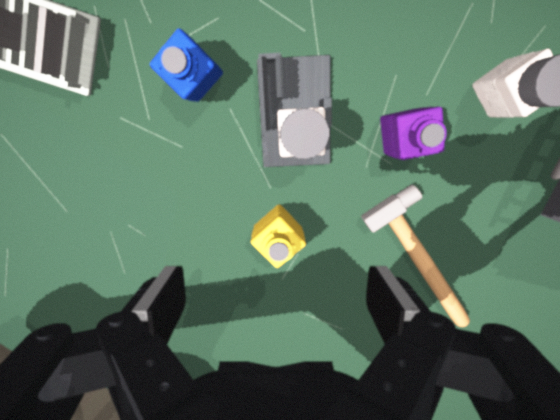

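The wrist view shows the stand with the jar in place: cap at (303,133), slot at (268,95), and the slot is empty. I'll move in closer.

Request:
move_arm([
  {"linear": [0.3,0,-0.3],"dr": [0,0,0],"gripper": 1},
  {"linear": [0.7,0.05,-0.6],"dr": [0,0,0],"gripper": 1},
  {"linear": [0.9,0.1,-0.9],"dr": [0,0,0],"gripper": 1},
  {"linear": [0.9,0.1,-0.9],"dr": [0,0,0],"gripper": 1},
  {"linear": [0.9,0.1,-0.9],"dr": [0,0,0],"gripper": 1},
  {"linear": [0.9,0.1,-0.9],"dr": [0,0,0],"gripper": 1},
])

```text
t: 3.22
eef_pos: [0.5538, -0.1779, 0.2171]
orientation: [[-0.001, 0.252, -0.968], [-0.0, -0.968, -0.252], [-1.0, -0.0, 0.001]]
ft_force: [0.1, -0.7, 0.7]
opening: 0.0852
```

```bash
python3 - <<'E'
from h import *
s=readout.read_state(); c=optics.get_calibration('wrist')
np.save('w2.npy',c,allow_pickle=True)
im=optics.get_image('wrist'); cv2.imwrite('pics/w2.png',im[:,:,::-1])
cv2.imwrite('pics/w2c.png',cv2.resize(im[60:300,150:430],None,fx=2.5,fy=2.5,interpolation=cv2.INTER_CUBIC)[:,:,::-1])
print(s['t'],s['eef_pos'],s['ft_force'])
for q,z in [('stand',0),('slot',.01),('cap',.084),('jar',.01)]:
    for x in mark_of(q,'wrist')[:3]: print(q,round(x['confidence'],2),np.round(x['pixel'],1),np.round(plane(c,x['pixel'],z),4))
E
```

```text
3.2167 [ 0.55381683 -0.17787427  0.21709446] [ 0.14092248 -0.66658847  0.67652082]
cap 0.93 [294.7 228.5] [ 0.5278 -0.2058  0.084 ]
jar 0.73 [289.3 208.8] [ 0.5258 -0.2041  0.01  ]
jar 0.59 [269.5 307.2] [ 0.3855 -0.2146  0.01  ]
jar 0.58 [167.1 146.1] [ 0.5631 -0.0485  0.01  ]
```

View pics/w2c.png

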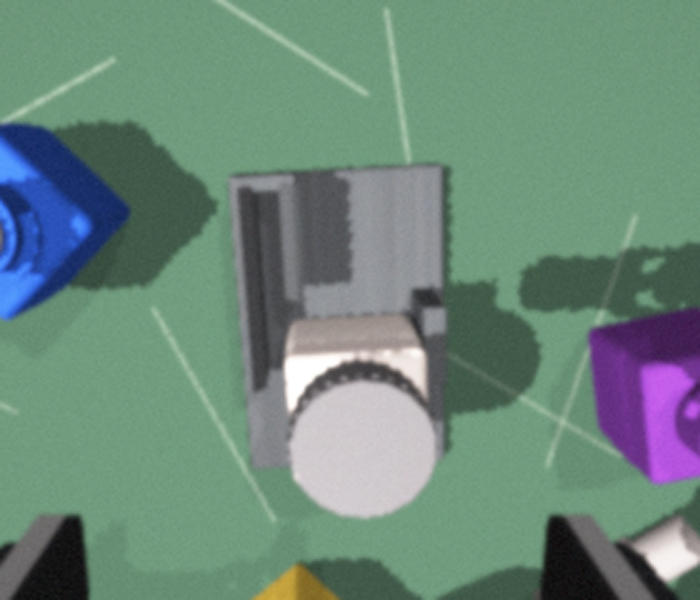

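```bash
cat >> h.py <<'E'
def T(pose,P):
    x,y,a=pose; P=np.atleast_2d(np.array(P,float))/1000; ca,sa=np.cos(a),np.sin(a)
    return np.c_[x+ca*P[:,0]-sa*P[:,1], y+sa*P[:,0]+ca*P[:,1], P[:,2]]
def box(x0,x1,y0,y1,z): return [(x0,y0,z),(x1,y0,z),(x1,y1,z),(x0,y1,z)]
def draw(im,c,pose,polys,f=1,o=(0,0),cols=None):
    for i,P in enumerate(polys):
        p=(proj(c,T(pose,P))-o)*f
        cv2.polylines(im,[np.round(p*8).astype(int)],True,[(255,0,0),(255,255,0),(0,255,255),(255,0,255),(0,255,0)][i%5],1,cv2.LINE_AA,3)
E
cat > fs.py <<'E'
from h import *
from scipy.optimize import least_squares
c=np.load('w2.npy',allow_pickle=True).item()
uv=np.array([(232,177),(442,165),(250,467)])/2.5+[150,60]
M=[(98,53,10),(98,-45,10),(-47,53,10)]
for z in [10]:
    r=least_squares(lambda p:(proj(c,T(p,M))-uv).ravel(),[.53,-.2,.28])
    print(r.x[:2],np.degrees(r.x[2]),r.fun)
np.save('stand.npy',r.x)
im=cv2.imread('pics/w2.png')[60:300,150:430]; im=cv2.resize(im,None,fx=2.5,fy=2.5,interpolation=cv2.INTER_CUBIC)
draw(im,c,r.x,[box(-47,98,-45,53,10),box(6,94,40,46,48),box(46,94,22,28,48),box(8,42,-34,-29,55),box(-28,28,-28,28,80),box(-27,27,-27,27,112)],2.5,(150,60))
cv2.imwrite('pics/w2o.png',im)
E
python3 fs.py
```

```text
[ 0.52375961 -0.20646619] 16.997383869397172 [-1.39873156 -0.87021787  1.34752933  0.0116954   0.05196572  1.21252828]
```

View pics/w2o.png

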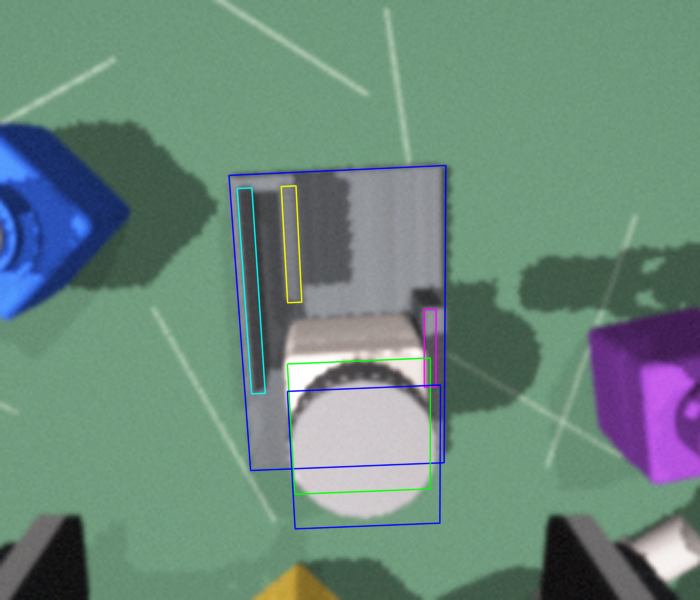

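Model roughly aligned with the picture; will refine. Next, the rack.

Request:
move_arm([
  {"linear": [0.1,0.4,0],"dr": [0,0,-0.03],"gripper": 1},
  {"linear": [0.2,0.7,0],"dr": [0,0,-0.06],"gripper": 1},
  {"linear": [0.2,1,0],"dr": [0,0,-0.09],"gripper": 1},
  {"linear": [0.2,1,0],"dr": [0,0,-0.09],"gripper": 1},
])

```text
t: 3.8
eef_pos: [0.574, -0.0723, 0.2183]
orientation: [[0.001, -0.027, -1.0], [0.003, -1.0, 0.027], [-1.0, -0.003, -0.001]]
ft_force: [-1.5, 0.4, 0.0]
opening: 0.0855
```

Request:
move_arm([
  {"linear": [0,0.4,0],"dr": [0,0,0],"gripper": 1},
  {"linear": [0,0.7,0],"dr": [0,0,0],"gripper": 1},
  {"linear": [0,1,0],"dr": [0,0,0],"gripper": 1},
])

```text
t: 4.05
eef_pos: [0.5741, 0.0233, 0.2182]
orientation: [[0.002, -0.028, -1.0], [-0.001, -1.0, 0.028], [-1.0, 0.001, -0.002]]
ft_force: [0.4, -0.6, -0.3]
opening: 0.0853
```

Request:
move_arm([
  {"linear": [0,0.4,0],"dr": [0,0,0],"gripper": 1},
  {"linear": [0,0.7,0],"dr": [0,0,0],"gripper": 1},
  {"linear": [0,1,0],"dr": [0,0,0],"gripper": 1},
  {"linear": [0,1,0],"dr": [0,0,0],"gripper": 1},
  {"linear": [0,1,0],"dr": [0,0,0],"gripper": 1},
  {"linear": [0,1,0],"dr": [0,0,0],"gripper": 1},
])

```text
t: 4.55
eef_pos: [0.5743, 0.1219, 0.2177]
orientation: [[0.001, -0.027, -1.0], [-0.001, -1.0, 0.027], [-1.0, 0.001, -0.001]]
ft_force: [-0.6, 0.0, -0.6]
opening: 0.0854
```

```bash
python3 - <<'E'
from h import *
s=readout.read_state(); c=optics.get_calibration('wrist')
np.save('w3.npy',c,allow_pickle=True)
im=optics.get_image('wrist'); cv2.imwrite('pics/w3.png',im[:,:,::-1])
cv2.imwrite('pics/w3c.png',cv2.resize(im[60:300,150:430],None,fx=2.5,fy=2.5,interpolation=cv2.INTER_CUBIC)[:,:,::-1])
print(s['t'],s['eef_pos'],s['ft_force'])
for q,z in [('rack',0),('brace_plate',.008),('low_plate',.008),('narrow_plate',.008)]:
    for x in mark_of(q,'wrist')[:3]: print(q,round(x['confidence'],2),np.round(x['pixel'],1),np.round(plane(c,x['pixel'],z),4))
E
```

```text
4.55 [0.57430893 0.12194672 0.21773489] [-0.6314986   0.01250276 -0.59311612]
rack 0.95 [244.  198.7] [0.5526 0.1598 0.    ]
brace_plate 0.69 [284.5 201.8] [0.5493 0.1098 0.008 ]
low_plate 0.83 [200.5 202.7] [0.5511 0.2122 0.008 ]
narrow_plate 0.78 [241.1 203.5] [0.5487 0.1628 0.008 ]
```

View pics/w3c.png

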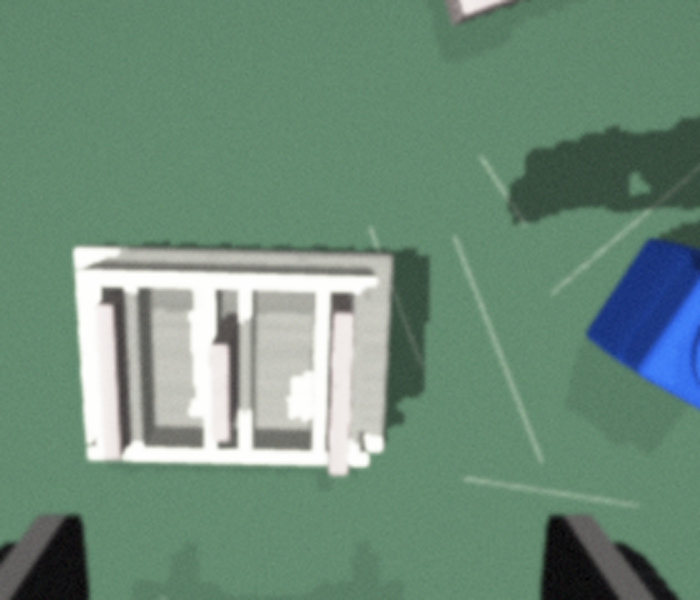

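The right-hand plate in the rack is the tallest and widest: its crop length is 162 px against 155 px for the left one, and the middle one is narrow.

```bash
python3 - <<'E'
from h import *
c=np.load('w3.npy',allow_pickle=True).item()
f=lambda u,v:np.array([150+u/2.5,60+v/2.5])
for z in (.062,.07,.078):
    a=plane(c,f(342.5,312),z);b=plane(c,f(339,474),z); print(z,np.round((a+b)/2,4),np.linalg.norm(a-b),np.degrees(np.arctan2((a-b)[1],(a-b)[0])))
# left
a=plane(c,f(104,305),.054);b=plane(c,f(113,458),.054);print((a+b)/2,np.linalg.norm(a-b),np.degrees(np.arctan2((a-b)[1],(a-b)[0])))
# rack base corners TL TR at z=.008/.0
a=plane(c,f(75,248),.008);b=plane(c,f(392,255),.008);print(a,b,np.linalg.norm(a-b),np.degrees(np.arctan2((a-b)[1],(a-b)[0]))-90)
E
```

```text
0.062 [0.5459 0.1096 0.062 ] 0.07189473387472615 -2.2391892761292005
0.07 [0.5485 0.1098 0.07  ] 0.07005161024504951 -2.2391892761292107
0.078 [0.5511 0.11   0.078 ] 0.06820848661537295 -2.2391892761292054
[0.55150477 0.20921765 0.054     ] 0.06899244135813964 -2.809467263238578
[0.6044441 0.2309942 0.008    ] [0.59689775 0.08264993 0.008     ] 0.14853609366462217 -2.9121541212038267
```

Request:
move_arm([
  {"linear": [-0.1,-0.05,-0.3],"dr": [0,0,-0.005],"gripper": 0.35},
  {"linear": [-0.25,-0.12,-0.6],"dr": [0,0,-0.005],"gripper": 0.35},
  {"linear": [-0.25,-0.12,-0.88],"dr": [0,0,-0.005],"gripper": 0.35},
  {"linear": [-0.25,-0.12,-0.88],"dr": [0,0,-0.005],"gripper": 0.35},
  {"linear": [-0.25,-0.12,-0.88],"dr": [0,0,-0.005],"gripper": 0.35},
  {"linear": [-0.25,-0.12,-0.88],"dr": [0,0,-0.005],"gripper": 0.35},
  {"linear": [-0.25,-0.12,-0.88],"dr": [0,0,-0.005],"gripper": 0.35},
])

```text
t: 5.38
eef_pos: [0.5515, 0.1109, 0.1312]
orientation: [[0.004, -0.044, -0.999], [0.0, -0.999, 0.044], [-1.0, -0.0, -0.004]]
ft_force: [0.2, 0.3, 0.6]
opening: 0.03
```

```bash
python3 - <<'E'
from h import *
s=readout.read_state(); c=optics.get_calibration('wrist')
np.save('w4.npy',c,allow_pickle=True)
im=optics.get_image('wrist'); cv2.imwrite('pics/w4.png',im[:,:,::-1])
cv2.imwrite('pics/w4c.png',cv2.resize(im[150:420,130:430],None,fx=2.2,fy=2.2,interpolation=cv2.INTER_CUBIC)[:,:,::-1])
print(s['t'],s['eef_pos'],s['opening'],proj(c,s['eef_pos']))
for z in [.13,.11,.09,.07]: print(z,(proj(c,[*s['eef_pos'][:2],z])-[130,150])*2.2)
E
```

```text
5.3833 [0.55147158 0.11087734 0.13120555] 0.029956496544357128 [[272.62859225 257.75350375]]
0.13 [[313.82591356 235.00290397]]
0.11 [[314.46371371 204.53242051]]
0.09 [[314.98543017 179.60775834]]
0.07 [[315.42011142 158.84114699]]
```

View pics/w4c.png

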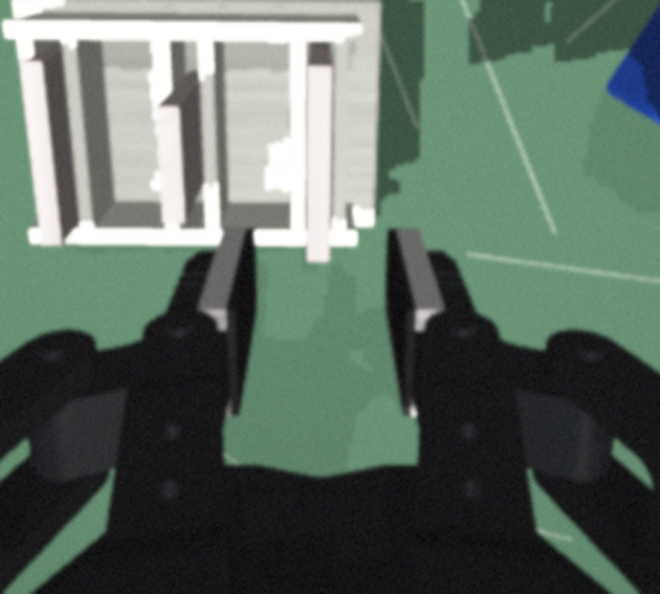

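```bash
python3 - <<'E'
from h import *
c=np.load('w4.npy',allow_pickle=True).item()
f=lambda u,v:np.array([130+u/2.2,150+v/2.2])
for z in (.062,.07,.074):
    a=plane(c,f(319.5,65),z);b=plane(c,f(318,262),z); print(z,np.round((a+b)/2,4),np.linalg.norm(a-b),np.degrees(np.arctan2((a-b)[1],(a-b)[0])))
E
```

```text
0.062 [0.5454 0.1101 0.062 ] 0.07278427115467692 -3.026195013740311
0.07 [0.5482 0.1099 0.07  ] 0.07020519629073058 -3.026195013740319
0.074 [0.5496 0.1098 0.074 ] 0.06891565885875735 -3.026195013740314
```

Request:
move_arm([
  {"linear": [-0.03,-0.005,-0.2],"dr": [0,0,0],"gripper": 0.35},
  {"linear": [-0.03,-0.005,-0.4],"dr": [0,0,0],"gripper": 0.35},
  {"linear": [-0.03,-0.005,-0.55],"dr": [0,0,0],"gripper": 0.35},
  {"linear": [-0.03,-0.005,-0.61],"dr": [0,0,0],"gripper": 0.35},
  {"linear": [-0.03,-0.005,-0.61],"dr": [0,0,0],"gripper": 0.35},
  {"linear": [-0.03,-0.005,-0.61],"dr": [0,0,0],"gripper": 0.35},
  {"linear": [-0.03,-0.005,-0.61],"dr": [0,0,0],"gripper": 0.35},
])

```text
t: 6.02
eef_pos: [0.5476, 0.1105, 0.0695]
orientation: [[0.003, -0.044, -0.999], [0.0, -0.999, 0.044], [-1.0, -0.0, -0.003]]
ft_force: [-0.1, 0.5, 0.5]
opening: 0.0299
```

```bash
python3 - <<'E'
from h import *
im=optics.get_image('wrist'); 
cv2.imwrite('pics/w5c.png',cv2.resize(im[150:420,130:430],None,fx=2.2,fy=2.2,interpolation=cv2.INTER_CUBIC)[:,:,::-1])
E
```

```text
(no output)
```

View pics/w5c.png

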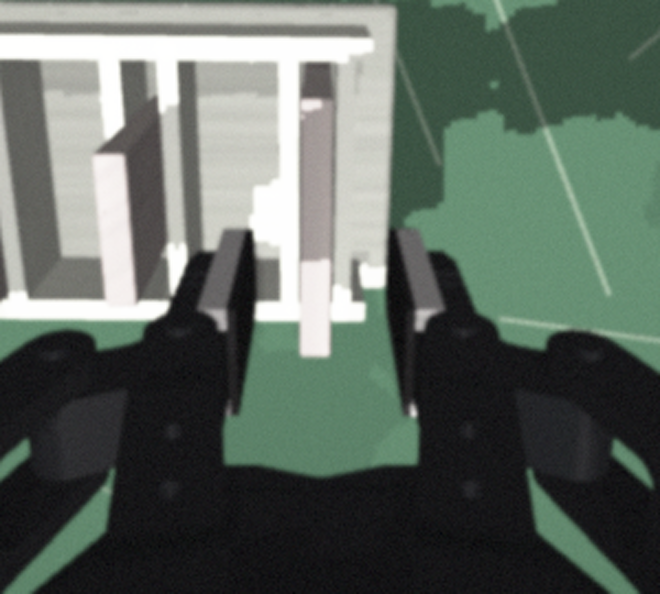

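Request:
move_arm([
  {"linear": [0.01,0.01,0.01],"dr": [0,0,0],"gripper": 0.2},
  {"linear": [0.01,0.01,0.01],"dr": [0,0,0],"gripper": 0},
  {"linear": [0.01,0.01,0.01],"dr": [0,0,0],"gripper": 0},
  {"linear": [0.01,0.01,0.01],"dr": [0,0,0],"gripper": 0},
  {"linear": [0.01,0.01,0.01],"dr": [0,0,0],"gripper": 0},
  {"linear": [0.01,0.01,0.01],"dr": [0,0,0],"gripper": 0},
  {"linear": [0.01,0.01,0.01],"dr": [0,0,0],"gripper": 0},
  {"linear": [0.01,0.01,0.01],"dr": [0,0,0],"gripper": 0},
])

```text
t: 6.73
eef_pos: [0.5472, 0.1114, 0.069]
orientation: [[-0.0, -0.044, -0.999], [-0.0, -0.999, 0.044], [-1.0, 0.0, 0.0]]
ft_force: [0.5, 0.4, 0.2]
opening: 0.0
```

```bash
python3 - <<'E'
from h import *
im=optics.get_image('wrist'); print(readout.read_state()['opening'])
cv2.imwrite('pics/w6c.png',cv2.resize(im[150:420,130:430],None,fx=2.2,fy=2.2,interpolation=cv2.INTER_CUBIC)[:,:,::-1])
E
```

```text
-4.289768655101754e-05
```

View pics/w6c.png

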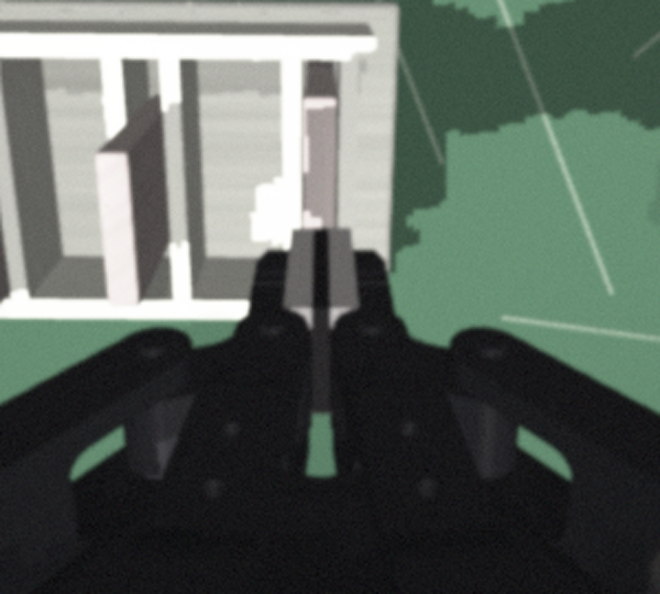

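```bash
python3 - <<'E'
from h import *
import copy
c4=np.load('w4.npy',allow_pickle=True).item(); c3=np.load('w3.npy',allow_pickle=True).item()
cn=optics.get_calibration('wrist'); s=readout.read_state()
print(cn['position'],s['eef_pos'])
c5=copy.deepcopy(cn); c5['position']=cn['position']+np.array([.0004,-.0009,.0005])
f=lambda u,v:np.array([130+u/2.2,150+v/2.2])
g=lambda u,v:np.array([150+u/2.5,60+v/2.5])
print(tri([(c3,g(342.5,312)),(c4,f(319.5,65)),(c5,f(318,100))]))
print(tri([(c3,g(339,474)),(c4,f(318,262)),(c5,f(315.5,355))]))
print(tri([(c4,f(319.5,65)),(c5,f(318,100))]), tri([(c4,f(318,262)),(c5,f(315.5,355))]))
c=np.load('w4.npy',allow_pickle=True).item()
print(proj(c4,[.548,.11,.07]))
for n in ['scene','top']:
    im=optics.get_image(n); cc=optics.get_calibration(n)
    p=proj(cc,[.548,.11,.05])[0].astype(int); print(p)
    cr=im[max(0,p[1]-60):p[1]+60,p[0]-80:p[0]+80]
    cv2.imwrite(f'pics/{n}7.png',cv2.resize(cr,None,fx=4.5,fy=4.5,interpolation=cv2.INTER_CUBIC)[:,:,::-1])
E
```

```text
[0.62119868 0.10649609 0.22525372] [0.54718929 0.11137652 0.0689969 ]
[0.58294344 0.10807447 0.06864813]
[0.51312671 0.11151138 0.06935538]
[0.58441016 0.10783989 0.07594514] [0.51146215 0.11178436 0.06664932]
[[274.77367329 226.58151049]]
[314 239]
[230 207]
```

View pics/scene7.png

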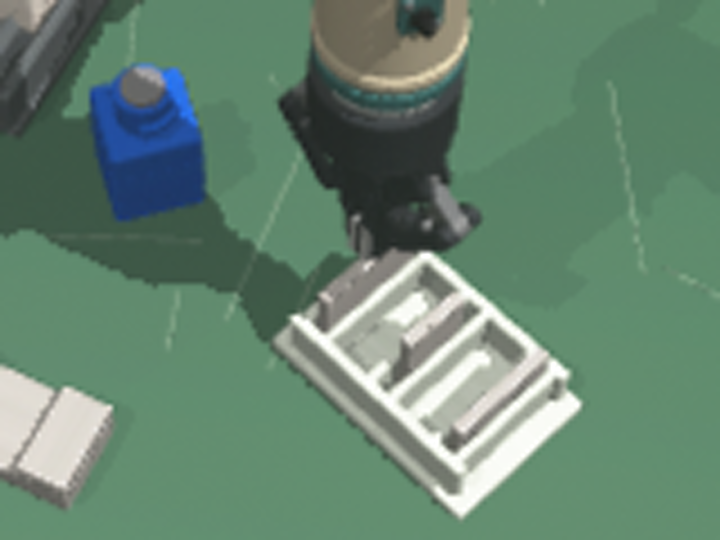

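View pics/top7.png

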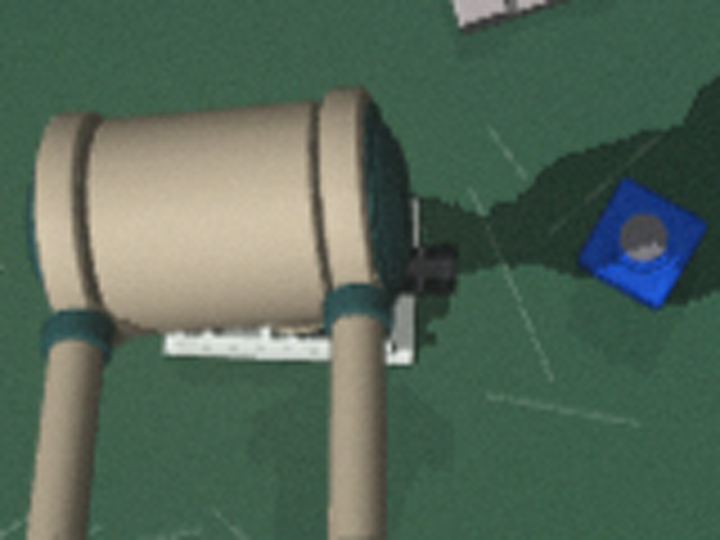

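```bash
python3 - <<'E'
from h import *
s=readout.read_state(); c=optics.get_calibration('scene')
print(s['ft_force'],s['torque'],s['orientation'])
for z in [.04,.05,.06,.07,.08,.09]: print(z,(proj(c,[*s['eef_pos'][:2],z])[0]-[234,179])*4.5)
print((proj(c,[[.513,.1115,.07],[.583,.108,.07],[.513,.1115,.008],[.583,.108,.008]])-[234,179])*4.5)
im=optics.get_image('scene')[210:270,280:350]
cv2.imwrite('pics/s8.png',cv2.resize(im,None,fx=9,fy=9,interpolation=cv2.INTER_CUBIC)[:,:,::-1])
E
```

```text
[-0.14683191 -0.43366851 -0.32761387] [ 0.00069945  0.0392577  -0.02152027] [[-1.16172519e-04 -4.36502164e-02 -9.99046868e-01]
 [-1.13579875e-04 -9.99046868e-01  4.36502296e-02]
 [-9.99999987e-01  1.18542575e-04  1.11104006e-04]]
0.04 [365.45316205 283.61897423]
0.05 [366.21152129 274.93575624]
0.06 [366.98095446 266.12574165]
0.07 [367.76170592 257.18613273]
0.08 [368.55402723 248.1140488 ]
0.09 [369.35817751 238.90652319]
[[408.98325808 218.74817461]
 [319.36524878 294.77325063]
 [402.5926641  273.21965937]
 [316.78513549 347.08323749]]
```

View pics/s8.png

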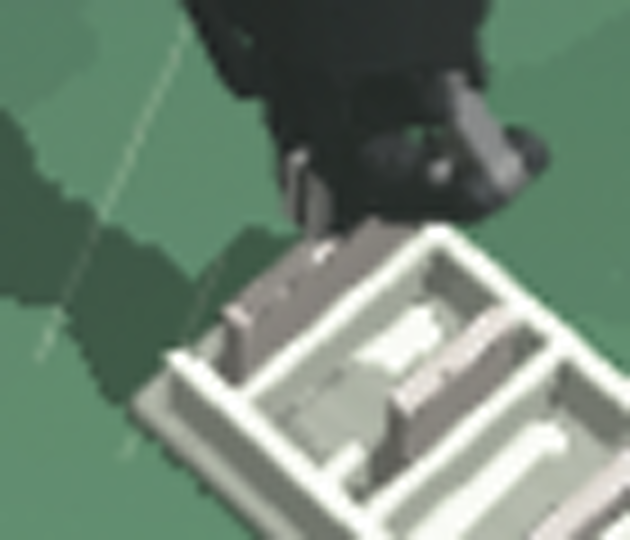

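```bash
python3 - <<'E'
from h import *
s=readout.read_state(); c=optics.get_calibration('wrist');R=s['orientation'];p=s['eef_pos']
for d in [-40,-30,-20,-10,0,10,20]:
    print(d,[ ((proj(c,p+R@np.array([d,0,z])/1000)[0]-[130,150])*2.2).round(0) for z in (-11,0,11)])
E
```

```text
-40 [array([312., 275.]), array([312., 326.]), array([312., 375.])]
-30 [array([312., 251.]), array([313., 299.]), array([313., 345.])]
-20 [array([313., 231.]), array([313., 276.]), array([313., 319.])]
-10 [array([313., 212.]), array([313., 255.]), array([314., 297.])]
0 [array([314., 196.]), array([314., 237.]), array([314., 276.])]
10 [array([314., 182.]), array([314., 221.]), array([314., 258.])]
20 [array([314., 169.]), array([314., 206.]), array([315., 242.])]
```

The fingers closed on nothing. Both the wrist and scene pictures put the tips at about z = 0.07–0.087, so they reach less far than the text says. I'll open, go lower in steps and check.

Request:
move_arm([
  {"linear": [0,0,0],"dr": [0,0,0],"gripper": 0.3},
  {"linear": [0,0,0],"dr": [0,0,0],"gripper": 0.3},
  {"linear": [0,0,0],"dr": [0,0,0],"gripper": 0.3},
  {"linear": [0,0,-0.08],"dr": [0,0,0],"gripper": 0.3},
  {"linear": [0,0,-0.15],"dr": [0,0,0],"gripper": 0.3},
  {"linear": [0,0,-0.15],"dr": [0,0,0],"gripper": 0.3},
  {"linear": [0,0,-0.15],"dr": [0,0,0],"gripper": 0.3},
])

```text
t: 7.52
eef_pos: [0.5465, 0.1113, 0.0531]
orientation: [[-0.002, -0.044, -0.999], [-0.0, -0.999, 0.044], [-1.0, 0.0, 0.002]]
ft_force: [0.1, 0.4, -0.5]
opening: 0.0257
```

```bash
python3 - <<'E'
from h import *
a=optics.get_image('scene')[200:260,280:350]; b=optics.get_image('wrist')[150:420,130:430]
a=cv2.resize(a,None,fx=6,fy=6,interpolation=cv2.INTER_CUBIC);b=cv2.resize(b,(400,360),interpolation=cv2.INTER_CUBIC)
cv2.imwrite('pics/s9.png',np.hstack([a,b[:,:380]])[:,:,::-1])
E
```

```text
(no output)
```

View pics/s9.png

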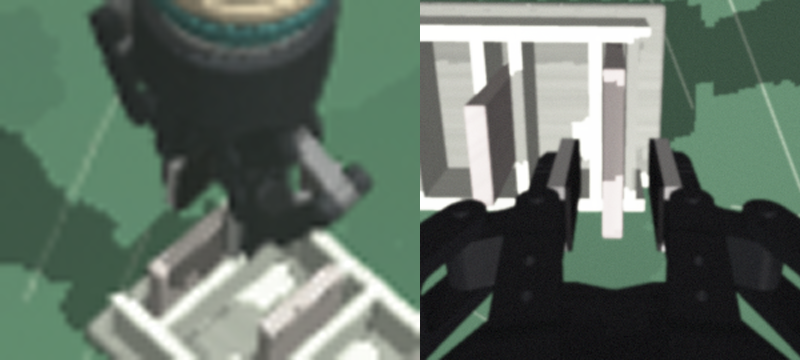

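Request:
move_arm([
  {"linear": [0,0,0],"dr": [0,0,0],"gripper": 0},
  {"linear": [0,0,0],"dr": [0,0,0],"gripper": 0},
  {"linear": [0,0,0],"dr": [0,0,0],"gripper": 0},
  {"linear": [0,0,0],"dr": [0,0,0],"gripper": 0},
])

```text
t: 7.95
eef_pos: [0.5475, 0.1114, 0.0544]
orientation: [[0.001, -0.044, -0.999], [0.0, -0.999, 0.044], [-1.0, -0.0, -0.001]]
ft_force: [-0.1, 0.1, 1.8]
opening: 0.0042
```

Request:
move_arm([
  {"linear": [0,0,0],"dr": [0,0,0],"gripper": 0},
  {"linear": [0,0,0],"dr": [0,0,0],"gripper": 0},
  {"linear": [0,0,0],"dr": [0,0,0],"gripper": 0},
])

```text
t: 8.2
eef_pos: [0.5475, 0.1114, 0.0544]
orientation: [[0.001, -0.044, -0.999], [0.0, -0.999, 0.044], [-1.0, -0.0, -0.001]]
ft_force: [-1.1, 1.0, 3.2]
opening: 0.0043
```

```bash
python3 - <<'E'
from h import *
print(readout.read_state()['ft_force'])
a=optics.get_image('scene')[200:260,280:350]; b=optics.get_image('wrist')[150:420,130:430]
a=cv2.resize(a,None,fx=6,fy=6,interpolation=cv2.INTER_CUBIC);b=cv2.resize(b,(400,360),interpolation=cv2.INTER_CUBIC)
cv2.imwrite('pics/s10.png',np.hstack([a,b[:,:380]])[:,:,::-1])
E
```

```text
[-1.0629925   0.98883821  3.24594855]
```

View pics/s10.png

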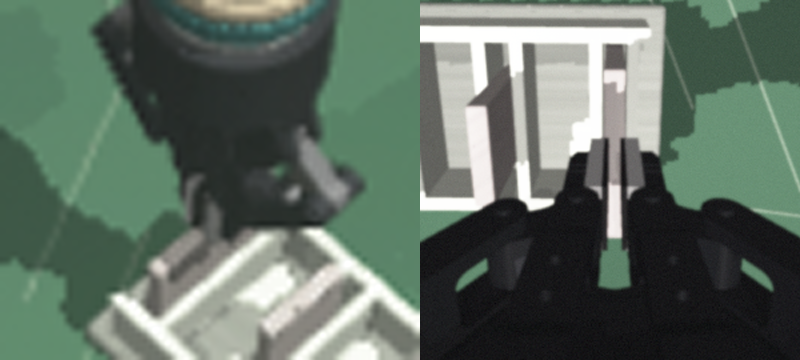

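Request:
move_arm([
  {"linear": [0,0,0],"dr": [0,0,0],"gripper": 0.3},
  {"linear": [0,0,0],"dr": [0,0,0],"gripper": 0.3},
  {"linear": [0,0,0],"dr": [0,0,0],"gripper": 0.3},
  {"linear": [0.01,0,-0.07],"dr": [0,0,0],"gripper": 0.3},
  {"linear": [0.01,0,-0.13],"dr": [0,0,0],"gripper": 0.3},
  {"linear": [0.01,0,-0.13],"dr": [0,0,0],"gripper": 0.3},
  {"linear": [0.01,0,-0.13],"dr": [0,0,0],"gripper": 0.3},
])

```text
t: 8.88
eef_pos: [0.5475, 0.1113, 0.0401]
orientation: [[-0.002, -0.044, -0.999], [-0.0, -0.999, 0.044], [-1.0, 0.0, 0.002]]
ft_force: [0.1, -0.3, 0.4]
opening: 0.0255
```

```bash
python3 - <<'E'
from h import *
print(readout.read_state()['ft_force'])
a=optics.get_image('scene')[200:260,280:350]; b=optics.get_image('wrist')[150:420,130:430]
a=cv2.resize(a,None,fx=6,fy=6,interpolation=cv2.INTER_CUBIC);b=cv2.resize(b,(400,360),interpolation=cv2.INTER_CUBIC)
cv2.imwrite('pics/s11.png',np.hstack([a,b[:,:380]])[:,:,::-1])
E
```

```text
[ 0.07275109 -0.29298817  0.38972503]
```

View pics/s11.png

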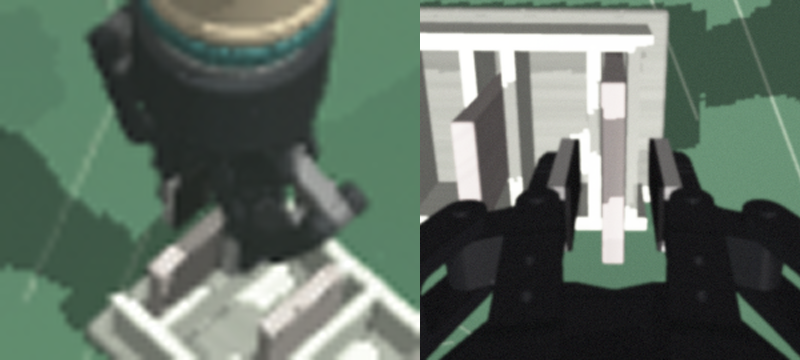

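Request:
move_arm([
  {"linear": [0,0,0],"dr": [0,0,0],"gripper": 0},
  {"linear": [0,0,0],"dr": [0,0,0],"gripper": 0},
  {"linear": [0,0,0],"dr": [0,0,0],"gripper": 0},
  {"linear": [0,0,0],"dr": [0,0,0],"gripper": 0},
  {"linear": [0,0,0],"dr": [0,0,0],"gripper": 0},
  {"linear": [0,0,0],"dr": [0,0,0],"gripper": 0},
])

```text
t: 9.48
eef_pos: [0.5486, 0.1114, 0.0414]
orientation: [[0.001, -0.044, -0.999], [0.0, -0.999, 0.044], [-1.0, -0.0, -0.001]]
ft_force: [0.7, 0.3, 1.9]
opening: 0.0057
```

```bash
python3 - <<'E'
from h import *
print(readout.read_state()['ft_force'],readout.read_state()['torque'])
a=optics.get_image('scene')[200:260,280:350]; b=optics.get_image('wrist')[150:420,130:430]
a=cv2.resize(a,None,fx=6,fy=6,interpolation=cv2.INTER_CUBIC);b=cv2.resize(b,(400,360),interpolation=cv2.INTER_CUBIC)
cv2.imwrite('pics/s12.png',np.hstack([a,b[:,:380]])[:,:,::-1])
E
```

```text
[0.67421352 0.34390045 1.92984045] [ 0.0284483  -0.02568307  0.01107549]
```

View pics/s12.png

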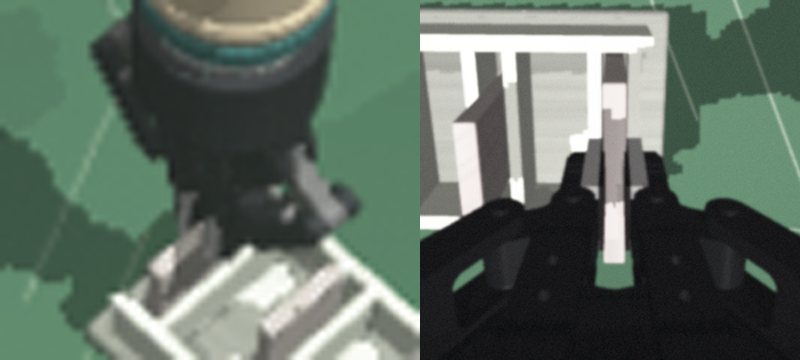

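Request:
move_arm([
  {"linear": [0,0,0.05],"dr": [0,0,0],"gripper": 0},
  {"linear": [0,0,0.15],"dr": [0,0,0],"gripper": 0},
  {"linear": [0,0,0.3],"dr": [0,0,0],"gripper": 0},
  {"linear": [0,0,0.45],"dr": [0,0,0],"gripper": 0},
  {"linear": [0,0,0.6],"dr": [0,0,0],"gripper": 0},
  {"linear": [0,0,0.8],"dr": [0,0,0],"gripper": 0},
  {"linear": [0,0,1],"dr": [0,0,0],"gripper": 0},
  {"linear": [0,0,1],"dr": [0,0,0],"gripper": 0},
  {"linear": [0,0,1],"dr": [0,0,0],"gripper": 0},
  {"linear": [0,0,1],"dr": [0,0,0],"gripper": 0},
])

```text
t: 10.42
eef_pos: [0.5473, 0.1113, 0.1402]
orientation: [[-0.002, -0.044, -0.999], [-0.0, -0.999, 0.044], [-1.0, 0.0, 0.002]]
ft_force: [-0.0, -0.1, -3.0]
opening: 0.0063
```

```bash
python3 - <<'E'
from h import *
s=readout.read_state();print(s['ft_force'],s['torque'])
p=proj(optics.get_calibration('scene'),s['eef_pos'])[0].astype(int);print(p)
np.save('w13.npy',optics.get_calibration('wrist'),allow_pickle=True)
im=optics.get_image('scene');a=im[p[1]-30:p[1]+50,p[0]-40:p[0]+50]; b=optics.get_image('wrist')
cv2.imwrite('pics/w13.png',b[:,:,::-1]); b=b[150:420,130:430]
a=cv2.resize(a,(405,360),interpolation=cv2.INTER_CUBIC);b=cv2.resize(b,(400,360),interpolation=cv2.INTER_CUBIC)
cv2.imwrite('pics/s13.png',np.hstack([a,b[:,:380]])[:,:,::-1])
E
```

```text
[-4.17850479e-04 -6.49019313e-02 -2.96854619e+00] [-0.03687588  0.03049961 -0.00343883]
[316 221]
```

View pics/s13.png

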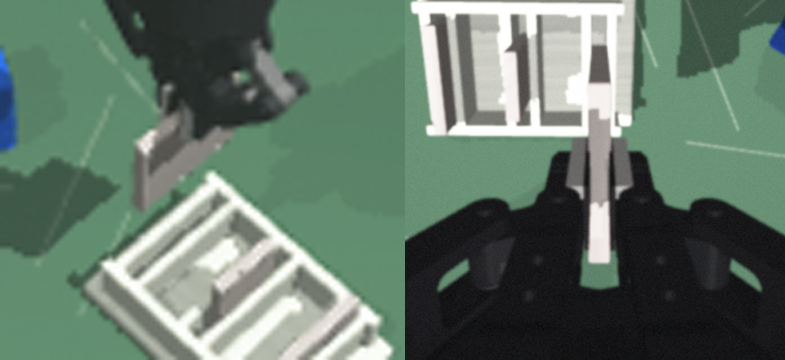

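The plate is lifted: force z is −3 N and the scene shows it hanging upright over the rack. I'll carry it towards the stand.

Request:
move_arm([
  {"linear": [0,0,0.3],"dr": [0,0,0],"gripper": 0},
  {"linear": [0,-0.2,0.6],"dr": [0,0,0.02],"gripper": 0},
  {"linear": [-0.05,-0.6,0.6],"dr": [0,0,0.06],"gripper": 0},
  {"linear": [-0.1,-1,0.6],"dr": [0,0,0.1],"gripper": 0},
  {"linear": [-0.1,-1,0.6],"dr": [0,0,0.108],"gripper": 0},
])

```text
t: 10.93
eef_pos: [0.5372, 0.0061, 0.2004]
orientation: [[-0.002, 0.293, -0.956], [-0.005, -0.956, -0.293], [-1.0, 0.004, 0.004]]
ft_force: [-1.5, 0.3, -2.9]
opening: 0.006
```

Request:
move_arm([
  {"linear": [0,-0.3,0],"dr": [0,0,0],"gripper": 0},
  {"linear": [0,-0.6,0],"dr": [0,0,0],"gripper": 0},
  {"linear": [-0.1,-1,0],"dr": [0,0,0],"gripper": 0},
])

```text
t: 11.18
eef_pos: [0.5291, -0.0885, 0.1997]
orientation: [[-0.0, 0.293, -0.956], [0.002, -0.956, -0.293], [-1.0, -0.002, -0.0]]
ft_force: [0.9, -1.7, -2.6]
opening: 0.006
```

Request:
move_arm([
  {"linear": [0,-0.3,0],"dr": [0,0,0],"gripper": 0},
  {"linear": [-0.1,-0.6,0],"dr": [0,0,0],"gripper": 0},
  {"linear": [-0.15,-0.85,0],"dr": [0,0,0],"gripper": 0},
  {"linear": [-0.15,-0.85,0],"dr": [0,0,0],"gripper": 0},
  {"linear": [-0.15,-0.85,0],"dr": [0,0,0],"gripper": 0},
  {"linear": [-0.15,-0.85,0],"dr": [0,0,0],"gripper": 0},
  {"linear": [-0.15,-0.85,0],"dr": [0,0,0],"gripper": 0},
])

```text
t: 11.77
eef_pos: [0.5131, -0.1725, 0.2004]
orientation: [[-0.001, 0.292, -0.956], [0.001, -0.956, -0.292], [-1.0, -0.001, 0.001]]
ft_force: [0.1, 0.3, -1.8]
opening: 0.0061
```

```bash
python3 - <<'E'
from h import *
s=readout.read_state();print(s['t'],s['eef_pos'],s['orientation'][:,1],s['ft_force'],s['opening'])
c=optics.get_calibration('wrist');np.save('w14.npy',c,allow_pickle=True)
b=optics.get_image('wrist')
cv2.imwrite('pics/w14.png',b[:,:,::-1]); print(mark_of('slot','wrist')[:2])
cv2.imwrite('pics/w14c.png',cv2.resize(b[60:300,150:430],None,fx=2.5,fy=2.5,interpolation=cv2.INTER_CUBIC)[:,:,::-1])
E
```

```text
11.7667 [ 0.51313128 -0.17247432  0.20043354] [ 0.29222395 -0.95634886 -0.00142119] [ 0.06065659  0.26683423 -1.84769469] 0.0061358015594054635
[{'pixel': [274.1, 140.5], 'confidence': 0.98}]
```

View pics/w14c.png

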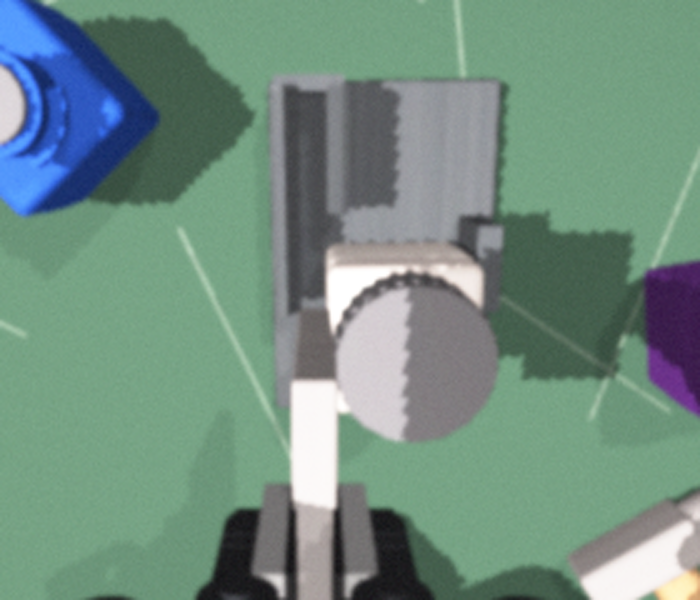

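```bash
cat > fs2.py <<'E'
from h import *
from scipy.optimize import least_squares
c=np.load('w14.npy',allow_pickle=True).item()
uv=np.array([(271,78),(500,80),(279,405)])/2.5+[150,60]
M=[(98,53,10),(98,-45,10),(-47,53,10)]
r=least_squares(lambda p:(proj(c,T(p,M))-uv).ravel(),[.53,-.2,.28])
print(r.x[:2],np.degrees(r.x[2]),r.fun)
c2=np.load('w2.npy',allow_pickle=True).item()
uv2=np.array([(232,177),(442,165),(250,467)])/2.5+[150,60]
r2=least_squares(lambda p:np.r_[(proj(c,T(p,M))-uv).ravel(),(proj(c2,T(p,M))-uv2).ravel()],[.53,-.2,.28])
print(r2.x[:2],np.degrees(r2.x[2]),r2.fun)
print('slot',T(r.x,(50,34,10)),T(r2.x,(50,34,10)))
np.save('stand.npy',r.x)
im=cv2.imread('pics/w14.png')[60:300,150:430]; im=cv2.resize(im,None,fx=2.5,fy=2.5,interpolation=cv2.INTER_CUBIC)
draw(im,c,r.x,[box(-47,98,-45,53,10),box(6,92,28,40,48),box(46,94,28,28.1,40),box(8,42,-34,-29,55),box(-28,28,-28,28,80),box(-27,27,-27,27,112)],2.5,(150,60))
cv2.imwrite('pics/w14o.png',im)
E
python3 fs2.py
```

```text
[ 0.52472536 -0.20688684] 17.346166017047075 [-0.77714339  0.4222554   1.66261449 -1.13609797 -1.00440247  1.08789521]
[ 0.52429294 -0.20669264] 17.186707103860233 [-0.81195694  0.63547411  1.59296479 -0.6426193  -1.37779279  1.25648359
 -1.37350016 -1.11693739  1.39366711 -0.53459556  0.45352483  1.00026001]
slot [[ 0.5623145  -0.15952593  0.01      ]] [[ 0.56201375 -0.15943652  0.01      ]]
```

View pics/w14o.png

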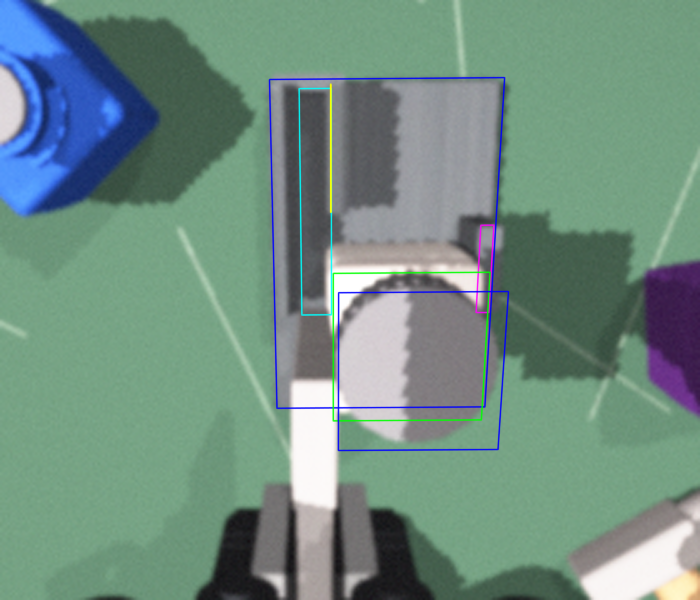

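Stand in view: base corners in the crop at (271,78) and (500,80), slot column at about u=315, and the plate plane at u≈314.5, so it is aligned. Next I move 50 mm along the slot and descend partway.

Request:
move_arm([
  {"linear": [0.2,0.06,-0.1],"dr": [0,0,0.001],"gripper": 0},
  {"linear": [0.48,0.147,-0.3],"dr": [0,0,0.001],"gripper": 0},
  {"linear": [0.48,0.147,-0.6],"dr": [0,0,0.001],"gripper": 0},
  {"linear": [0.48,0.147,-0.85],"dr": [0,0,0.001],"gripper": 0},
  {"linear": [0.48,0.147,-1],"dr": [0,0,0.001],"gripper": 0},
  {"linear": [0.48,0.147,-1],"dr": [0,0,0.001],"gripper": 0},
  {"linear": [0.48,0.147,-1],"dr": [0,0,0.001],"gripper": 0},
  {"linear": [0.48,0.147,-1],"dr": [0,0,0.001],"gripper": 0},
])

```text
t: 12.53
eef_pos: [0.5622, -0.1586, 0.1023]
orientation: [[0.002, 0.295, -0.956], [-0.0, -0.956, -0.295], [-1.0, 0.001, -0.002]]
ft_force: [-0.1, 0.7, -2.6]
opening: 0.0062
```

```bash
python3 - <<'E'
from h import *
s=readout.read_state();print(s['t'],s['eef_pos'],s['orientation'][:,1],s['ft_force'],s['opening'])
c=optics.get_calibration('wrist');np.save('w15.npy',c,allow_pickle=True)
b=optics.get_image('wrist');a=optics.get_image('scene')
cv2.imwrite('pics/w15.png',b[:,:,::-1]); cs=optics.get_calibration('scene');p=proj(cs,s['eef_pos'])[0].astype(int);print(p)
a=cv2.resize(a[p[1]-50:p[1]+50,p[0]-50:p[0]+50],(400,400),interpolation=cv2.INTER_CUBIC)
b=cv2.resize(b[150:420,145:415],(400,400),interpolation=cv2.INTER_CUBIC)
cv2.imwrite('pics/s15.png',np.hstack([a,b])[:,:,::-1])
E
```

```text
12.5333 [ 0.56224247 -0.15862491  0.10225039] [ 0.29498012 -0.95550285  0.00101612] [-0.11003788  0.74980621 -2.57559566] 0.006217260616411087
[236 172]
```

View pics/s15.png

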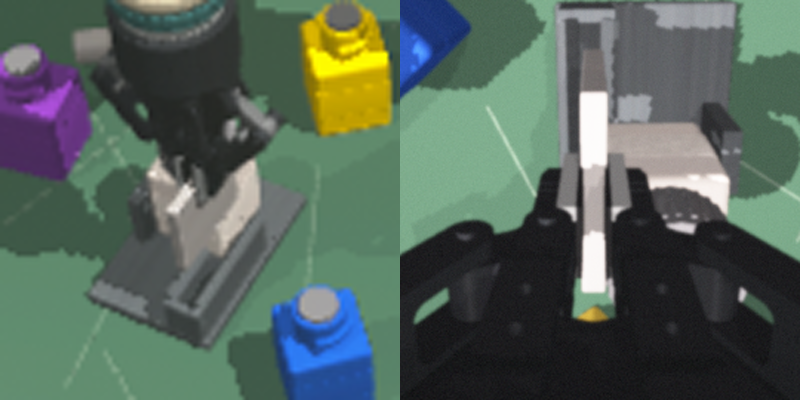

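View pics/w15.png

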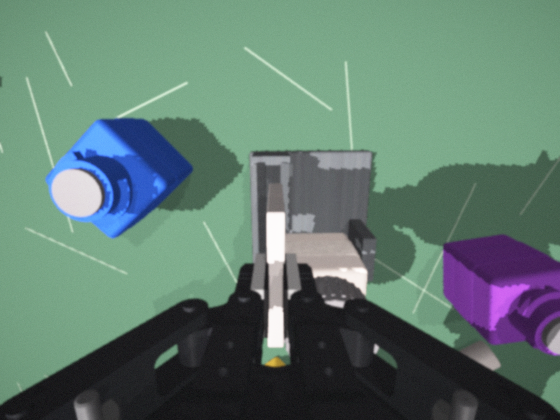

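Request:
move_arm([
  {"linear": [-0.01,0.01,-0.1],"dr": [0,0,0],"gripper": 0},
  {"linear": [-0.01,0.01,-0.2],"dr": [0,0,0],"gripper": 0},
  {"linear": [-0.01,0.01,-0.28],"dr": [0,0,0],"gripper": 0},
  {"linear": [-0.01,0.01,-0.34],"dr": [0,0,0],"gripper": 0},
  {"linear": [-0.01,0.01,-0.34],"dr": [0,0,0],"gripper": 0},
  {"linear": [-0.01,0.01,-0.34],"dr": [0,0,0],"gripper": 0},
])

```text
t: 13.13
eef_pos: [0.5599, -0.158, 0.0663]
orientation: [[-0.001, 0.294, -0.956], [0.0, -0.956, -0.294], [-1.0, -0.001, 0.001]]
ft_force: [0.5, -0.3, -3.1]
opening: 0.0064
```

Request:
move_arm([
  {"linear": [0,0,-0.06],"dr": [0,0,0],"gripper": 0},
  {"linear": [0,0,-0.12],"dr": [0,0,0],"gripper": 0},
  {"linear": [0,0,-0.17],"dr": [0,0,0],"gripper": 0},
  {"linear": [0,0,-0.21],"dr": [0,0,0],"gripper": 0},
  {"linear": [0,0,-0.21],"dr": [0,0,0],"gripper": 0},
])

```text
t: 13.55
eef_pos: [0.5595, -0.1576, 0.0449]
orientation: [[-0.002, 0.294, -0.956], [0.001, -0.956, -0.294], [-1.0, -0.001, 0.002]]
ft_force: [-0.1, -0.4, -2.1]
opening: 0.0062
```

```bash
python3 - <<'E'
from h import *
s=readout.read_state();print(s['t'],s['eef_pos'],s['ft_force'],s['opening'])
b=optics.get_image('wrist');a=optics.get_image('scene')
cs=optics.get_calibration('scene');p=[238,172]
a=cv2.resize(a[p[1]-50:p[1]+50,p[0]-50:p[0]+50],(400,400),interpolation=cv2.INTER_CUBIC)
b=cv2.resize(b[150:420,145:415],(400,400),interpolation=cv2.INTER_CUBIC)
cv2.imwrite('pics/s16.png',np.hstack([a,b])[:,:,::-1])
E
```

```text
13.55 [ 0.5594746  -0.1576468   0.04490547] [-0.06473478 -0.43985646 -2.10771572] 0.006183088579921737
```

View pics/s16.png

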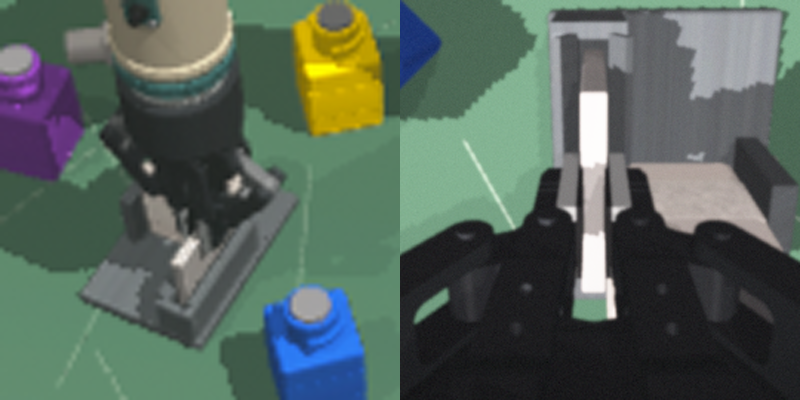

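The plate is in the slot. I'll lower it until it touches the bottom.

Request:
move_arm([
  {"linear": [0,0,-0.01],"dr": [0,0,0],"gripper": 0},
  {"linear": [0,0,-0.015],"dr": [0,0,0],"gripper": 0},
  {"linear": [0,0,-0.02],"dr": [0,0,0],"gripper": 0},
  {"linear": [0,0,-0.02],"dr": [0,0,0],"gripper": 0},
])

```text
t: 13.98
eef_pos: [0.5603, -0.158, 0.0441]
orientation: [[0.0, 0.294, -0.956], [-0.0, -0.956, -0.294], [-1.0, 0.0, -0.0]]
ft_force: [-0.0, 0.3, -3.2]
opening: 0.0063
```

Request:
move_arm([
  {"linear": [0,0,-0.01],"dr": [0,0,0],"gripper": 0},
  {"linear": [0,0,-0.02],"dr": [0,0,0],"gripper": 0},
  {"linear": [0,0,-0.03],"dr": [0,0,0],"gripper": 0},
  {"linear": [0,0,-0.03],"dr": [0,0,0],"gripper": 0},
])

```text
t: 14.32
eef_pos: [0.5606, -0.1582, 0.0434]
orientation: [[0.001, 0.295, -0.956], [-0.001, -0.956, -0.295], [-1.0, 0.001, -0.001]]
ft_force: [-3.1, 0.8, 10.4]
opening: 0.0063
```

Request:
move_arm([
  {"linear": [0,0,0.03],"dr": [0,0,0],"gripper": 0.1},
  {"linear": [0,0,0.03],"dr": [0,0,0],"gripper": 0.25},
  {"linear": [0,0,0.03],"dr": [0,0,0],"gripper": 0.25},
  {"linear": [0,0,0.03],"dr": [0,0,0],"gripper": 0.25},
  {"linear": [0,0,0.1],"dr": [0,0,0],"gripper": 0.25},
  {"linear": [0,0,0.3],"dr": [0,0,0],"gripper": 0.25},
  {"linear": [0,0,0.6],"dr": [0,0,0],"gripper": 0.25},
  {"linear": [0,0,1],"dr": [0,0,0],"gripper": 0.5},
  {"linear": [0,0,1],"dr": [0,0,0],"gripper": 1},
  {"linear": [0,0,1],"dr": [0,0,0],"gripper": 1},
])

```text
t: 15.15
eef_pos: [0.5622, -0.1587, 0.1441]
orientation: [[0.006, 0.294, -0.956], [-0.003, -0.956, -0.294], [-1.0, 0.004, -0.005]]
ft_force: [0.6, -0.0, -0.6]
opening: 0.0568
```

```bash
python3 - <<'E'
from h import *
s=readout.read_state();print(s['t'],s['eef_pos'],s['ft_force'],s['opening'])
c=optics.get_calibration('wrist');np.save('w17.npy',c,allow_pickle=True)
b=optics.get_image('wrist');a=optics.get_image('scene'); cv2.imwrite('pics/w17.png',b[:,:,::-1])
cs=optics.get_calibration('scene');p=[238,172]
a=cv2.resize(a[p[1]-50:p[1]+50,p[0]-50:p[0]+50],(400,400),interpolation=cv2.INTER_CUBIC)
b=cv2.resize(b[130:400,145:415],(400,400),interpolation=cv2.INTER_CUBIC)
cv2.imwrite('pics/s17.png',np.hstack([a,b])[:,:,::-1])
E
```

```text
15.15 [ 0.56219975 -0.15869496  0.14413713] [ 0.56458994 -0.04219422 -0.61278444] 0.05683116197808851
```

View pics/s17.png

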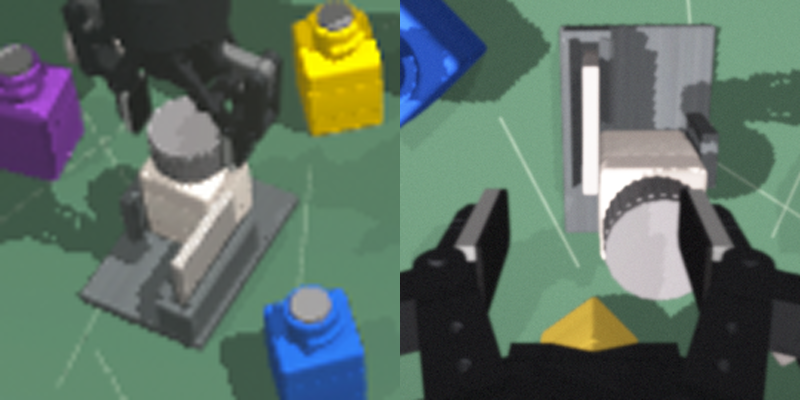

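The plate stands in the slot after release. Next: locating the cap.

```bash
python3 - <<'E'
from h import *
L=lambda n:np.load(n,allow_pickle=True).item()
c14,c2,c17=L('w14.npy'),L('w2.npy'),L('w17.npy')
g=lambda u,v:np.array([150+u/2.5,60+v/2.5])
k=lambda u,v:np.array([145+u*.675,130+v*.675])
o=[(c14,g(416,363)),(c2,g(363,447)),(c17,k(259,248))]
print(tri(o),tri(o[:2]))
for c,p in o: print(plane(c,p,.112))
st=np.load('stand.npy'); print(st)
s=readout.read_state(); print(s['qpos'])
sc=optics.get_calibration('scene'); tp=optics.get_calibration('top')
optics.get_image('top')
for n,c in (('scene',sc),('top',tp)):
    for q in ('cap','spare_jar','brace_plate'):
        for m in silhouettes(q,n)[:3]: print(n,q,round(m['confidence'],2),np.round(m['bbox'],1))
E
```

```text
[ 0.52645889 -0.2047929   0.10845335] [ 0.5269816  -0.2049223   0.10958072]
[ 0.52753048 -0.20443828  0.112     ]
[ 0.52789822 -0.20448901  0.112     ]
[ 0.52805649 -0.20288379  0.112     ]
[ 0.52472536 -0.20688684  0.30274771]
[-2.25867647e+01  1.93703567e+01  9.23599954e+01 -6.96529523e-03
  6.83195861e+01  5.02955630e+01]
scene cap 0.75 [233.  155.3  20.   21.6]
scene cap 0.64 [344.6 267.2  20.1  24. ]
scene spare_jar 0.62 [148.6 146.8  28.9  41.5]
scene brace_plate 0.63 [240.6 183.3  14.6  25.4]
scene brace_plate 0.56 [411.6 370.4  79.5  74.6]
scene brace_plate 0.16 [237.  275.2  45.8  38.6]
top cap 0.7 [214.4 207.9  54.5  39.9]
top cap 0.53 [356.9 216.6  25.5  15.1]
top spare_jar 0.59 [452.6 166.1  36.8  36.3]
```

Request:
move_arm([
  {"linear": [-0.1,-0.1,0.06],"dr": [0,0,0],"gripper": 1},
  {"linear": [-0.35,-0.445,0.06],"dr": [0,0,0],"gripper": 1},
  {"linear": [-0.35,-0.445,0.06],"dr": [0,0,0],"gripper": 1},
  {"linear": [-0.35,-0.445,0.06],"dr": [0,0,0],"gripper": 1},
  {"linear": [-0.35,-0.445,0.06],"dr": [0,0,0],"gripper": 1},
  {"linear": [-0.35,-0.445,0.06],"dr": [0,0,0],"gripper": 1},
])

```text
t: 16.1
eef_pos: [0.5254, -0.2022, 0.1472]
orientation: [[0.0, 0.294, -0.956], [0.0, -0.956, -0.294], [-1.0, -0.0, -0.001]]
ft_force: [-0.3, 0.5, 0.0]
opening: 0.0857
```

```bash
cat > look.py <<'E'
from h import *
import sys
n=sys.argv[1]
s=readout.read_state();print(s['t'],s['eef_pos'],s['ft_force'],s['torque'],s['opening'],s['qpos'].round(1))
c=optics.get_calibration('wrist');np.save(f'w{n}.npy',c,allow_pickle=True)
b=optics.get_image('wrist');a=optics.get_image('scene'); cv2.imwrite(f'pics/w{n}.png',b[:,:,::-1])
p=[238,165]
a=cv2.resize(a[p[1]-50:p[1]+50,p[0]-50:p[0]+50],(400,400),interpolation=cv2.INTER_CUBIC)
b=cv2.resize(b[150:420,145:415],(400,400),interpolation=cv2.INTER_CUBIC)
cv2.imwrite(f'pics/s{n}.png',np.hstack([a,b])[:,:,::-1])
E
python3 look.py 18
```

```text
16.1 [ 0.52543247 -0.20218754  0.14724487] [-0.30792231  0.51352245  0.00094056] [-0.00376237 -0.01164704 -0.00833789] 0.08565611846999985 [-28.1  17.5  94.2   0.   68.3  44.7]
```

View pics/s18.png

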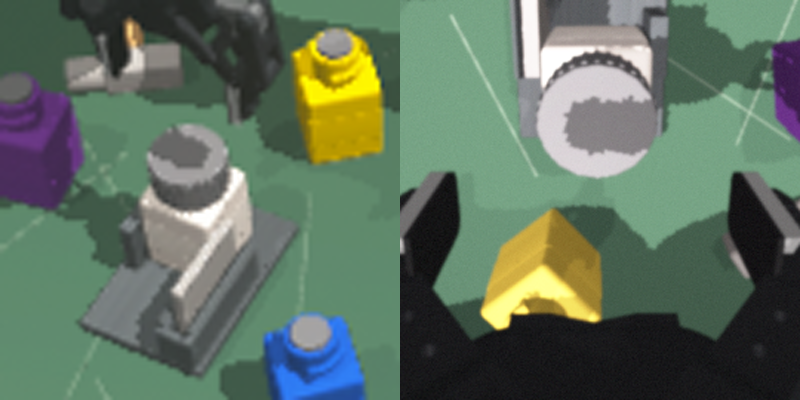

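Request:
move_arm([
  {"linear": [0.013,-0.01,-0.2],"dr": [0,0,0],"gripper": 1},
  {"linear": [0.013,-0.01,-0.4],"dr": [0,0,0],"gripper": 1},
  {"linear": [0.013,-0.01,-0.52],"dr": [0,0,0],"gripper": 0.85},
  {"linear": [0.013,-0.01,-0.52],"dr": [0,0,0],"gripper": 0.8},
  {"linear": [0.013,-0.01,-0.52],"dr": [0,0,0],"gripper": 0.8},
  {"linear": [0.013,-0.01,-0.52],"dr": [0,0,0],"gripper": 0.8},
])

```text
t: 16.7
eef_pos: [0.5274, -0.2034, 0.0958]
orientation: [[0.001, 0.295, -0.955], [-0.001, -0.955, -0.295], [-1.0, 0.001, -0.001]]
ft_force: [0.6, -0.6, -0.1]
opening: 0.0683
```

```bash
python3 look.py 19
```

```text
16.7 [ 0.52740792 -0.20338917  0.09581388] [ 0.56235683 -0.6286071  -0.06006492] [-0.03541717  0.01206176 -0.00832382] 0.06833618476928804 [-28.1  20.3  98.1  -0.   61.5  44.7]
```

View pics/s19.png

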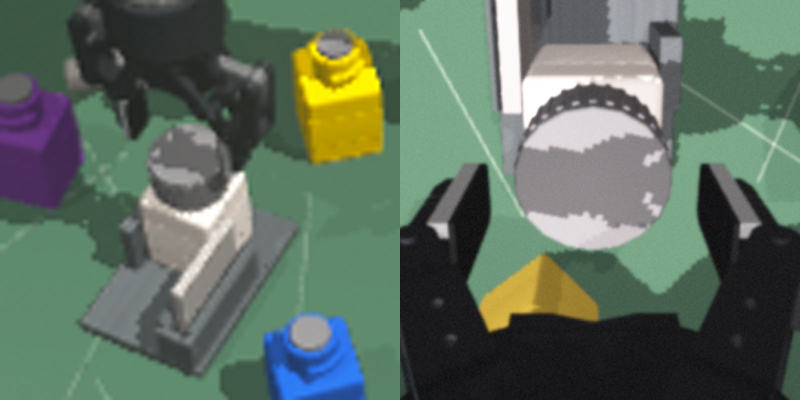

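```bash
python3 - <<'E'
from h import *
im=cv2.imread('pics/w19.png')[240:380,130:430]
im=cv2.convertScaleAbs(im,alpha=1.8,beta=30)
cv2.imwrite('pics/w19z.png',cv2.resize(im,(780,364),interpolation=cv2.INTER_CUBIC))
c=np.load('w19.npy',allow_pickle=True).item(); s=readout.read_state();R=s['orientation'];p=s['eef_pos']
for d in (-30,-25,-20,-15,-10,0): print(d,[((proj(c,p+R@np.array([d,34,z])/1000)[0]-[130,240])*2.6).round(0) for z in (-11,0,11)])
q=R.T@(np.array([.527,-.2033,.112])-p); print(q)
print((proj(c,[.5270,-.2045,.112])[0]-[130,240])*2.6)
E
```

```text
-30 [array([570.,  61.]), array([565., 118.]), array([561., 173.])]
-25 [array([563.,  49.]), array([559., 104.]), array([556., 157.])]
-20 [array([557.,  37.]), array([554.,  91.]), array([550., 142.])]
-15 [array([552.,  26.]), array([548.,  78.]), array([545., 128.])]
-10 [array([547.,  15.]), array([543.,  66.]), array([540., 115.])]
0 [array([537.,  -4.]), array([534.,  44.]), array([531.,  91.])]
[-0.01579852 -0.00047036  0.00036791]
[375.83793027  83.39255247]
```

View pics/w19z.png

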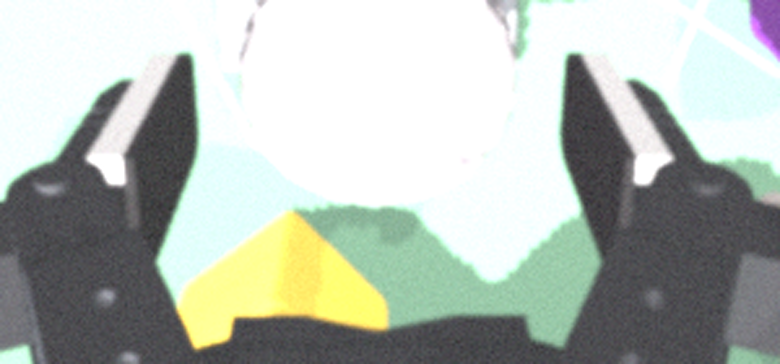

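Pads are centred on the cap: pad middle u=380 against cap 378 in the zoom. The tips sit about 20 mm behind the TCP reading. I'll descend around the cap.

Request:
move_arm([
  {"linear": [0.008,0.002,-0.08],"dr": [0,0,0],"gripper": 0.8},
  {"linear": [0.008,0.002,-0.16],"dr": [0,0,0],"gripper": 0.8},
  {"linear": [0.008,0.002,-0.22],"dr": [0,0,0],"gripper": 0.8},
  {"linear": [0.008,0.002,-0.25],"dr": [0,0,0],"gripper": 0.8},
  {"linear": [0.008,0.002,-0.25],"dr": [0,0,0],"gripper": 0.8},
])

```text
t: 17.22
eef_pos: [0.5265, -0.2029, 0.0688]
orientation: [[-0.002, 0.294, -0.956], [0.001, -0.956, -0.294], [-1.0, -0.002, 0.002]]
ft_force: [0.8, 0.3, -0.0]
opening: 0.0685
```

```bash
python3 look.py 20
```

```text
17.2167 [ 0.52649909 -0.20285635  0.068792  ] [ 0.76912108  0.2763934  -0.00208365] [-0.03692265  0.00103184  0.01617795] 0.06848515941401717 [-28.1  22.  100.   -0.   58.2  44.8]
```

View pics/s20.png

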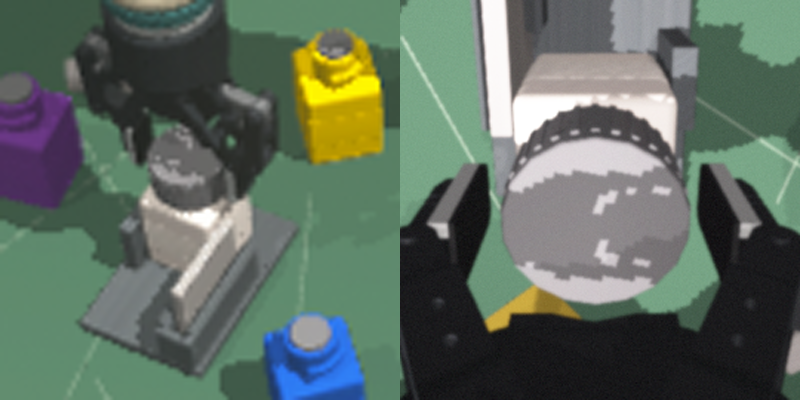

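Request:
move_arm([
  {"linear": [0,0,0],"dr": [0,0,0],"gripper": 0.7},
  {"linear": [0,0,0],"dr": [0,0,0],"gripper": 0.5},
  {"linear": [0,0,0],"dr": [0,0,0],"gripper": 0.3},
  {"linear": [0,0,0],"dr": [0,0,0],"gripper": 0},
  {"linear": [0,0,0],"dr": [0,0,0],"gripper": 0},
  {"linear": [0,0,0],"dr": [0,0,0],"gripper": 0},
  {"linear": [0,0,0],"dr": [0,0,0],"gripper": 0},
])

```text
t: 17.9
eef_pos: [0.5275, -0.2031, 0.0707]
orientation: [[0.001, 0.294, -0.956], [-0.0, -0.956, -0.294], [-1.0, 0.0, -0.001]]
ft_force: [-1.5, 1.6, 6.9]
opening: 0.0526
```

```bash
python3 look.py 21
```

```text
17.9 [ 0.52754403 -0.20312529  0.07073572] [-1.52190057  1.5607248   6.92854034] [0.24713507 0.15775279 0.02309653] 0.05262545407590034 [-28.1  21.8  99.9   0.   58.3  44.8]
```

View pics/s21.png

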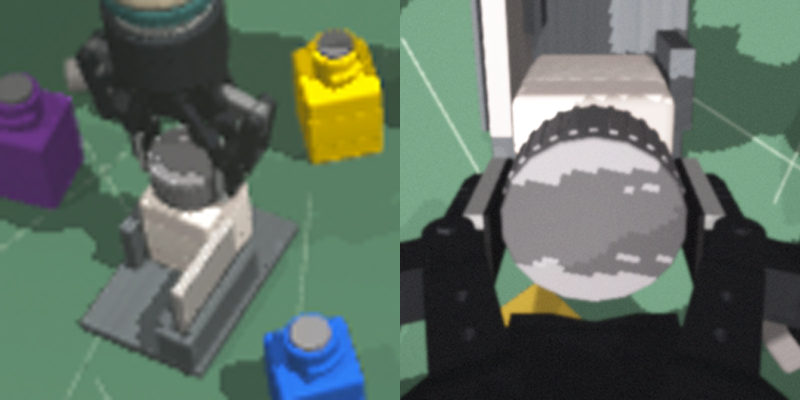

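Request:
move_arm([
  {"linear": [0,0,0],"dr": [0,0,0.015],"gripper": 0},
  {"linear": [0,0,0],"dr": [0,0,0.03],"gripper": 0},
  {"linear": [0,0,0],"dr": [0,0,0.045],"gripper": 0},
  {"linear": [0,0,0],"dr": [0,0,0.06],"gripper": 0},
  {"linear": [0,0,0.001],"dr": [0,0,0.075],"gripper": 0},
  {"linear": [0,0,0.002],"dr": [0,0,0.09],"gripper": 0},
  {"linear": [0,0,0.004],"dr": [0,0,0.105],"gripper": 0},
  {"linear": [0,0,0.005],"dr": [0,0,0.12],"gripper": 0},
  {"linear": [0,0,0.006],"dr": [0,0,0.135],"gripper": 0},
  {"linear": [0,0,0.007],"dr": [0,0,0.15],"gripper": 0},
  {"linear": [0,0,0.007],"dr": [0,0,0.15],"gripper": 0},
])

```text
t: 18.92
eef_pos: [0.5286, -0.2041, 0.0715]
orientation: [[0.003, 0.697, -0.717], [-0.002, -0.717, -0.697], [-1.0, 0.003, -0.001]]
ft_force: [0.9, -0.8, 4.6]
opening: 0.0526
```

```bash
python3 look.py 22
```

```text
18.9167 [ 0.52857707 -0.20413823  0.0715324 ] [ 0.88282062 -0.8050362   4.61343997] [-0.07725714 -0.06849518  0.10173988] 0.052623649914254104 [-28.1  21.8  99.7  -0.   58.3  17.7]
```

View pics/s22.png

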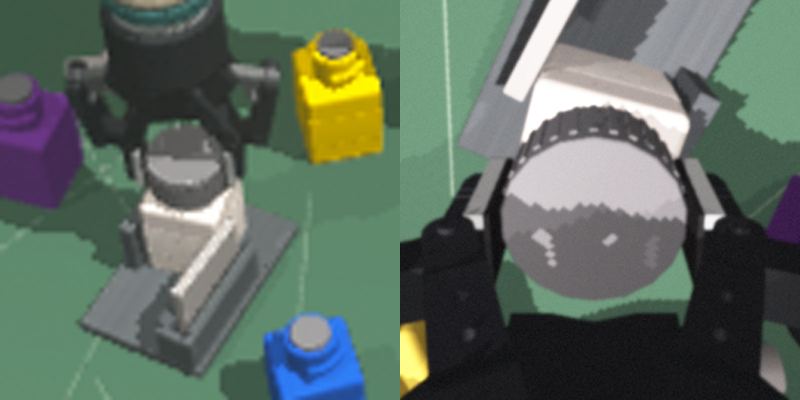

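Request:
move_arm([
  {"linear": [0,0,0.001],"dr": [0,0,0.015],"gripper": 0},
  {"linear": [0,0,0.003],"dr": [0,0,0.03],"gripper": 0},
  {"linear": [0,0,0.004],"dr": [0,0,0.045],"gripper": 0},
  {"linear": [0,0,0.005],"dr": [0,0,0.06],"gripper": 0},
  {"linear": [0,0,0.006],"dr": [0,0,0.075],"gripper": 0},
  {"linear": [0,0,0.008],"dr": [0,0,0.09],"gripper": 0},
  {"linear": [0,0,0.009],"dr": [0,0,0.105],"gripper": 0},
])

```text
t: 19.6
eef_pos: [0.5274, -0.2034, 0.0723]
orientation: [[0.0, 0.892, -0.453], [-0.0, -0.453, -0.892], [-1.0, 0.001, 0.0]]
ft_force: [-0.6, 0.2, 7.1]
opening: 0.0529
```

```bash
python3 look.py 23
```

```text
19.6 [ 0.5274053  -0.20342282  0.07231659] [-0.55617896  0.18370782  7.14617764] [ 0.08550431  0.25599702 -0.15137999] 0.0528565230031674 [-28.1  21.7  99.7  -0.   58.5  -1.2]
```

View pics/s23.png

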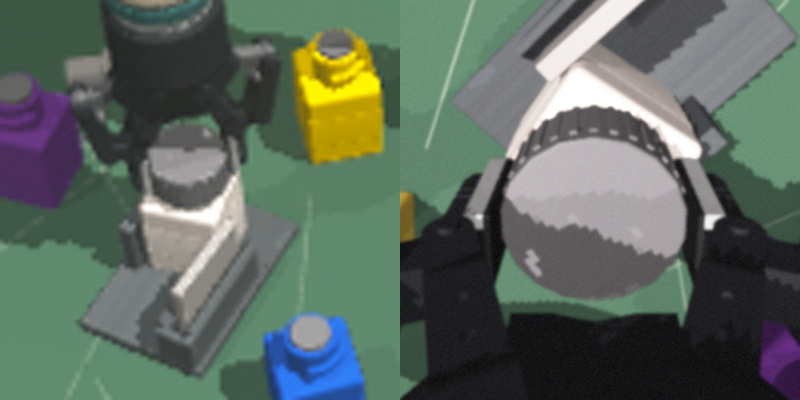

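Request:
move_arm([
  {"linear": [0,0,0.002],"dr": [0,0,0.02],"gripper": 0},
  {"linear": [0,0,0.003],"dr": [0,0,0.04],"gripper": 0},
  {"linear": [0,0,0.005],"dr": [0,0,0.06],"gripper": 0},
  {"linear": [0,0,0.007],"dr": [0,0,0.08],"gripper": 0},
  {"linear": [0,0,0.008],"dr": [0,0,0.1],"gripper": 0},
  {"linear": [0,0,0.01],"dr": [0,0,0.12],"gripper": 0},
  {"linear": [0,0,0.012],"dr": [0,0,0.14],"gripper": 0},
  {"linear": [0,0,0.013],"dr": [0,0,0.16],"gripper": 0},
  {"linear": [0,0,0.014],"dr": [0,0,0.18],"gripper": 0},
  {"linear": [0,0,0.014],"dr": [0,0,0.2],"gripper": 0},
  {"linear": [0,0,0.014],"dr": [0,0,0.22],"gripper": 0},
  {"linear": [0,0,0.014],"dr": [0,0,0.24],"gripper": 0},
  {"linear": [0,0,0.014],"dr": [0,0,0.26],"gripper": 0},
  {"linear": [0,0,0.014],"dr": [0,0,0.28],"gripper": 0},
  {"linear": [0,0,0.014],"dr": [0,0,0.3],"gripper": 0},
  {"linear": [0,0,0.014],"dr": [0,0,0.3],"gripper": 0},
])

```text
t: 21.03
eef_pos: [0.5281, -0.2039, 0.0744]
orientation: [[0.002, 0.89, 0.455], [-0.002, 0.455, -0.89], [-1.0, 0.001, 0.002]]
ft_force: [-0.6, -0.2, 9.2]
opening: 0.0528
```

```bash
python3 look.py 24
```

```text
21.0333 [ 0.52813295 -0.20388019  0.07439581] [-0.62287695 -0.24655223  9.1752317 ] [-0.01872721  0.12034342  0.04651891] 0.052812059954980416 [-28.1  21.6  99.6  -0.   58.7 -55.2]
```

View pics/s24.png

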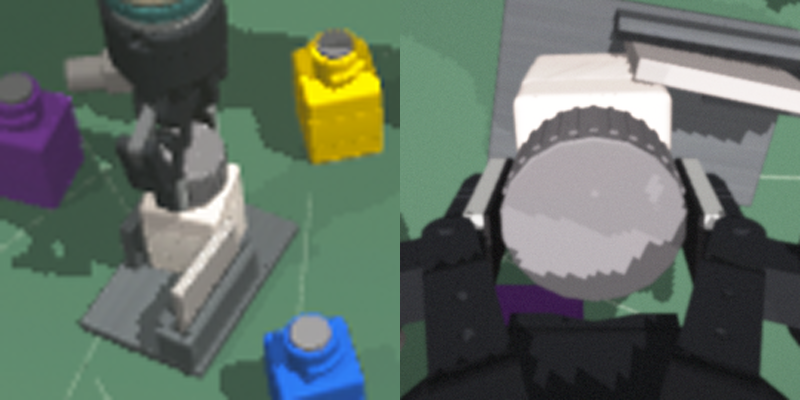

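Request:
move_arm([
  {"linear": [0,0,0.015],"dr": [0,0,0],"gripper": 0},
  {"linear": [0,0,0.03],"dr": [0,0,0],"gripper": 0},
  {"linear": [0,0,0.05],"dr": [0,0,0],"gripper": 0},
  {"linear": [0,0,0.07],"dr": [0,0,0],"gripper": 0},
  {"linear": [0,0,0.07],"dr": [0,0,0],"gripper": 0},
  {"linear": [0,0,0.07],"dr": [0,0,0],"gripper": 0},
])

```text
t: 21.63
eef_pos: [0.5272, -0.2033, 0.0798]
orientation: [[-0.001, 0.891, 0.454], [0.0, 0.454, -0.891], [-1.0, -0.0, -0.0]]
ft_force: [0.1, -1.7, -0.2]
opening: 0.0527
```

```bash
python3 look.py 25
```

```text
21.6333 [ 0.5271504  -0.20327052  0.0797874 ] [ 0.14963522 -1.68613704 -0.19559459] [-0.18552281  0.02506721 -0.02610664] 0.05274384402100025 [-28.1  21.3  99.2  -0.   59.5 -55.1]
```

View pics/s25.png

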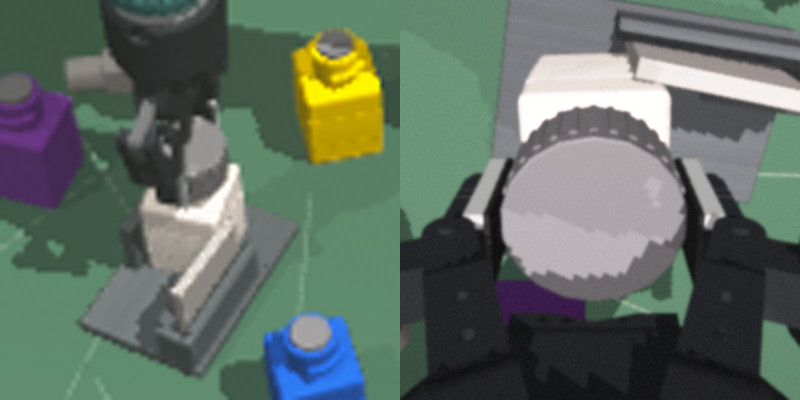

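Force dropped to about −0.2 N and the jar stayed put, so the threads have let go. I'll lift the remaining 15 mm.

Request:
move_arm([
  {"linear": [0,0,0.04],"dr": [0,0,0],"gripper": 0},
  {"linear": [0,0,0.08],"dr": [0,0,0],"gripper": 0},
  {"linear": [0,0,0.12],"dr": [0,0,0],"gripper": 0},
  {"linear": [0,0,0.15],"dr": [0,0,0],"gripper": 0},
  {"linear": [0,0,0.15],"dr": [0,0,0],"gripper": 0},
  {"linear": [0,0,0.15],"dr": [0,0,0],"gripper": 0},
  {"linear": [0,0,0.15],"dr": [0,0,0],"gripper": 0},
  {"linear": [0,0,0.15],"dr": [0,0,0],"gripper": 0},
])

```text
t: 22.4
eef_pos: [0.5271, -0.2031, 0.0949]
orientation: [[-0.0, 0.891, 0.454], [0.0, 0.454, -0.891], [-1.0, -0.0, -0.0]]
ft_force: [-0.6, -0.6, -0.9]
opening: 0.0529
```

```bash
python3 look.py 26
```

```text
22.4 [ 0.52713061 -0.20305154  0.09493277] [-0.60706779 -0.55214469 -0.85544489] [0.02048875 0.00144325 0.03030667] 0.05285783528499395 [-28.1  20.4  98.1   0.   61.5 -55.2]
```

View pics/s26.png

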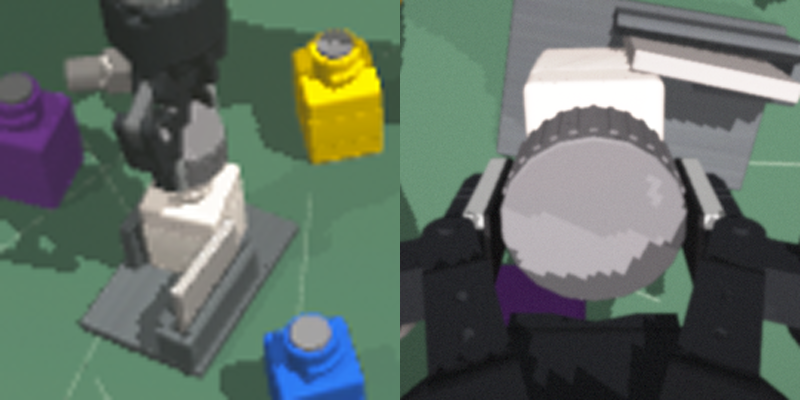

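```bash
python3 -c "
from cell import bot,readout
s=readout.read_state();print(s['t'],s['ft_force'],s['opening']);print(bot.sign_off())"
```

```text
22.5 [ 0.40753185  0.61885527 -0.61185266] 0.052909029408895636
the job is handed in; nothing more can be done
None
```

I handed the job in at 22.5 s with the stop plate in the slot and the cap unscrewed. The cap is still held level above the jar, about 25 mm above where it sat.

**Plate:** The first close at the rack missed. The fingertips reach about 30 mm less far than the text says, so I went lower and gripped again. The plate went into the slot and touched the bottom (+10 N, at the height I expected). It stood upright after I let go.

**Cap:** I turned it 100° anticlockwise. In the wrist pictures the jar turned about 10° and then stayed against the plate, so the cap turned about 90° relative to it. On lifting, the force dropped to about −0.2 N (the cap alone), and the jar stayed on its base.

**Last checks:**
- **Lift:** commanded 25.0 mm, read back 24.2 mm, within the roughly 1 mm noise of the readings.
- **Grip:** 52.9 mm opening, with the tool vertical.
- **Final picture:** the jar's neck shows under the cap, the plate is in its slot, and the blue, purple and yellow jars nearby have not moved. I did not recheck the bystanders further out.

**Disagreements:**
- **Turning torque:** the readings between moves, at most 0.15 N m, were below the stated 0.3–0.7 N m. I read it only after each turn had stopped, and I had no direct check that the cap did not slip in the fingers. The free lift shows the threads had let go.
- **Stand model:** it fitted the pictures only to within 1–2 pixels.

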